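Sweep the loose bolts into the bench tray

ROBOT

A 7-joint arm with a two-finger parallel gripper is mounted at the origin on a cart in front of the work surface, level with it; the furniture and walls round the work are solid. World frame = base frame: x ahead of the robot, y to its left, z up, the work surface at z = 0. Lengths are in mm, angles in rad, forces in N, time in s.
With the tool pointing down it reaches from about 400 to 850 mm from the base axis. Payload 6.9 kg.
Tool frame: the origin (TCP) lies midway between the tips of the shut fingers; the grasp point (between the pads) lies tcp_to_grasp behind it (tcp_to_grasp is the distance from the TCP to the grasp point, in mm); x points along the fingers, z is the direction in which the jaws open and shut, and the axes are right-handed (so a half turn about x gives the same grasp; the last joint's range is limited). The gripper opens to 85 mm and grips with 20 to 120 N. Pads are 22 mm wide; open, the fingers measure 114 mm over their backs; the gripper's body (76 mm by 85 mm) begins 54 mm behind the grasp point. The pads swing forward as they close: fully open they stand 13 mm farther back than shut.
Start: joints at [1.369, 0.507, -0.238, 1.5, 0.126, 1.149, -0.155], TCP at [189.322, -595.624, 209.375] pointing down, gripper open.
Joint ranges: [-3.08, 3.08], [-0.24, 2.05], [-1.43, 1.35], [0, 2.5], [-1.52, 4.66], [0.17, 1.96], [-2.89, 2.89]. Speed limits (rad/s): [2.39, 2.39, 3.14, 3.14, 3.14, 3.14, 3.14].

INTERFACE

Orientations are given as a unit quaternion [w, x, y, z].
In Python, from plant import sense, get_image, calibration, job_done, tcp_to_grasp gives the robot as it stands.
- The arm moves only by the tool arm_command, never from a script. Its argument "increments" is a list of rows, each a list of 7 numbers: the closure, from 0 (fully open) to 1 (shut), then the shift along the world's x, y, z normalised to -1 to 1, where 1 is 40 mm, then the turn, a rotation vector about the world's x, y, z normalised to -1 to 1, where 1 is 0.15 rad. In form: [[jaw, tx, ty, tz, rx, ry, rz], ...]. A call has 1 to 10 rows; each row shifts and turns the pose as measured when the row begins; what a row does not reach is not made up. A row lasts 1/10 s, in which the tool goes at most 50 mm and 8.59 degrees, less where a joint would pass 70% of its speed; a pose out of reach is approached as far as the arm can. A call with a number of a shift or a turn outside -1 to 1 is refused whole. A call with a gripper value outside its range is refused whole. The fingers move at their own pace and stop on an object; "squeeze" is the grip in N (left out, the last holds). Time passes only in rows, so rows that do not move let the fingers close. It gives the time, the measured TCP pose, the force and the opening at its end, in the units of the state.
- sense(): the state, without advancing time (a new reading comes with each control period).
- get_image(name): name is "side" or "top"; returns (picture, depth): 480x640x3 uint8, red, green, blue; 480x640 float32, mm along the optical axis (not along the pixel's ray), 0 where there is no reading.
- calibration(name): a dict with "camera_matrix" (3x3 intrinsics, pixels), "k1" (the pictures are not rectified: a ray, as slopes to the right and down, at radius r is drawn at 1 + k1 r^2 times it, then the intrinsics apply), "pose" (4x4, takes a point from camera to world coordinates). Camera axes: x right, y down, z forward; pixel columns grow to the right and rows downward; lengths in mm; the calibration is good to about 2 mm. A picture is of the moment at which its call begins. calibration takes no time and is no camera call.
- job_done(): hands the job in, once; it reports no verdict.
The state is a dict: "clock": time; "joint_pos": joint angles; "dq": joint speeds; "joint_efforts": joint torques, N m; "tool_pos": TCP position; "ee_rot": TCP orientation; "ft_force": force on the tool from outside, world axes, zero at the start; "torque": the same for the moment, N m; "width": opening from 0.0 (shut) to 1.0 (fully open).
Only numpy, scipy, OpenCV 4.12 (cv2) and the standard library are available. Lean on these libraries where they do the work, as an engineer would, in place of code of your own. Each camera call takes 0.05 s, during which the arm holds its last target.

TASK

With the gripper's fingers closed, sweep the three loose hex bolts along the bench top, gently, through the open side of the blue tray until each bolt lies wholly inside it; separate strokes are fine. Only push them: do not pinch, lift or press down on a bolt. Leave the sanding block, the small round pot, the screwdriver and the caliper where they are.

Things in the scene. Friction and masses are not known exactly. Their poses are not given: they have to be found in the camera images.
- tray: blue sheet-metal tray fixed to the bench, 220 (x) x 140 (y) mm, open above and on its +y side. Origin: centre of its underside, at bench height. Walls 3 mm thick, rim 35 mm high, at x = -110 and +110 and y = -70 mm. Floor 2 mm thick, with a gentle ramp from the bench at y = +70 to y = +48 mm. A flat screw ear sticks out 17 mm from each side wall. A bolt is inside when both ends have passed y = +70
- tray_mouth (a point): middle of the tray's open edge, at bench height (70 mm from the tray's origin along the tray's +y, which points out of the mouth towards the bolts). Round the work: a tall gauge and a vice at the left (y above 0.3 m: move away from them before turning the hand low), and a thin steel shaft held about 0.2 m above the front edge of the bench, near x = 0.34 m, along y
- bolt_0: loose steel hex bolt lying on its side, about 30 g, 40 mm long; hex head 16 mm across flats, 7 mm thick; shank 10 mm in diameter. Origin: centre of the head's outer end face, 8 mm above the bench; z runs along the shank to the threaded tip. Centre of mass about 17 mm from the origin. It slides when pushed and hardly rolls; fingertips more than about 4 mm off the bench ride up on it and jam it down
- bolt_1: loose steel hex bolt lying on its side, about 30 g, 40 mm long; hex head 16 mm across flats, 7 mm thick; shank 10 mm in diameter. Origin: centre of the head's outer end face, 8 mm above the bench; z runs along the shank to the threaded tip. Centre of mass about 17 mm from the origin. It slides when pushed and hardly rolls; fingertips more than about 4 mm off the bench ride up on it and jam it down
- bolt_2: loose steel hex bolt lying on its side, about 30 g, 40 mm long; hex head 16 mm across flats, 7 mm thick; shank 10 mm in diameter. Origin: centre of the head's outer end face, 8 mm above the bench; z runs along the shank to the threaded tip. Centre of mass about 17 mm from the origin. It slides when pushed and hardly rolls; fingertips more than about 4 mm off the bench ride up on it and jam it down
- bolt_0_tip (a point): centre of the threaded end of bolt_0, 40 mm from its origin
- bolt_1_tip (a point): centre of the threaded end of bolt_1, 40 mm from its origin
- bolt_2_tip (a point): centre of the threaded end of bolt_2, 40 mm from its origin
- sanding_block: cork sanding block, 52 x 94 x 30 mm (x, y, z), loose; origin at the centre of its underside; leave alone
- ferrule_pot: small round translucent pink pot of copper rings, 48 mm in diameter, 28 mm high, loose; origin at the centre of its underside; leave alone
- screwdriver: red-handled screwdriver lying down, 203 mm along its y, handle 30 mm thick towards +y; origin midway along it, on the bench; leave alone
- caliper: steel vernier caliper lying flat, 74 x 205 x 12 mm, long along its y, loose; origin at the centre of its underside; leave alone

How it is judged:
By the outcome, as a careful person would: the job done as asked, in the order asked, and still so for the second after the job is handed in, with the robot touching nothing.
It also fails if it takes over 48 s, if anything falls off the work surface, if the arm or the gripper's body presses on something with over 40 N, if the wrist force passes 120 N, or if a joint passes its speed limit or range.

## Working session

There is one attempt and no reset: what is moved stays moved. The work goes in short steps, Python scripts to look and compute and a tool call to move; the robot and the scene stay as the last step left them, time stands still between calls to the robot, and variables do not carry over. Pictures are saved under pics/ and viewed, and the job is handed in when it is done.

Besides the shell and the picture viewer there is one more tool, called after ">>>" as name(argument=value, ...) on one line, values as JSON. arm_command: Moves the arm, as the interface text tells. Its arguments: {"type":"object","properties":{"increments":{"type":"array"},"squeeze":{"type":"number"}},"required":["increments"]}

```bash
mkdir -p pics; ls
python3 - <<'E'
from plant import *
import plant,cv2,numpy as np
s=sense();print(s);print(tcp_to_grasp if not callable(tcp_to_grasp) else tcp_to_grasp())
for n in("side","top"):
    im,d=get_image(n);cv2.imwrite(f"pics/{n}0.png",im[:,:,::-1]);np.savez(f"{n}0.npz",im=im,d=d);c=calibration(n);print(n,c)
E
```

```text
pics
{'clock': 0.0, 'joint_pos': array([ 1.3684959 ,  0.50832803, -0.23752678,  1.50115721,  0.12571594,
        1.14890167, -0.15481321]), 'dq': array([ 1.22849247e-04, -8.15393720e-04, -2.12083673e-04, -5.30738352e-04,
        2.33230346e-05, -1.19473448e-03, -8.75573933e-05]), 'joint_efforts': array([-1.43925801e-03, -6.20595002e+01, -2.18773484e+00, -2.49656439e+01,
        1.25292785e-02,  1.19313423e-02,  8.20048115e-06]), 'tool_pos': array([ 189.10400327, -595.12290126,  208.52746799]), 'ee_rot': array([ 0.57021518,  0.41780071,  0.57126481, -0.4170776 ]), 'ft_force': array([-0.45244553, -0.70446441, -0.24345008]), 'torque': array([-0.00479586, -0.01616885,  0.01197997]), 'width': 0.999685146521124}
18.700000000000003
side {'camera_matrix': array([[443.25811423,   0.        , 321.77308131],
       [  0.        , 443.25811423, 239.87588508],
       [  0.        ,   0.        ,   1.        ]]), 'k1': 0.006963404500322067, 'pose': array([[ 8.73544911e-01, -1.94209011e-01,  4.46320679e-01,
         2.38861306e+02],
       [-4.86602232e-01, -3.70534847e-01,  7.91152447e-01,
        -5.93253101e+02],
       [ 1.17284301e-02, -9.08287833e-01, -4.18181369e-01,
         4.12333921e+02],
       [ 0.00000000e+00,  0.00000000e+00,  0.00000000e+00,
         1.00000000e+00]])}
top {'camera_matrix': array([[436.03361452,   0.        , 320.99791583],
       [  0.        , 436.03361452, 242.59738492],
       [  0.        ,   0.        ,   1.        ]]), 'k1': -0.0693268467020767, 'pose': array([[ 2.55718615e-02, -9.80637991e-01,  1.94152542e-01,
         4.70308499e+02],
       [-9.99216957e-01, -1.92078200e-02,  3.45909432e-02,
         8.45588840e+01],
       [-3.01919460e-02, -1.94885067e-01, -9.80361289e-01,
         8.73860906e+02],
       [ 0.00000000e+00,  0.00000000e+00,  0.00000000e+00,
         1.00000000e+00]])}
```

View pics/top0.png

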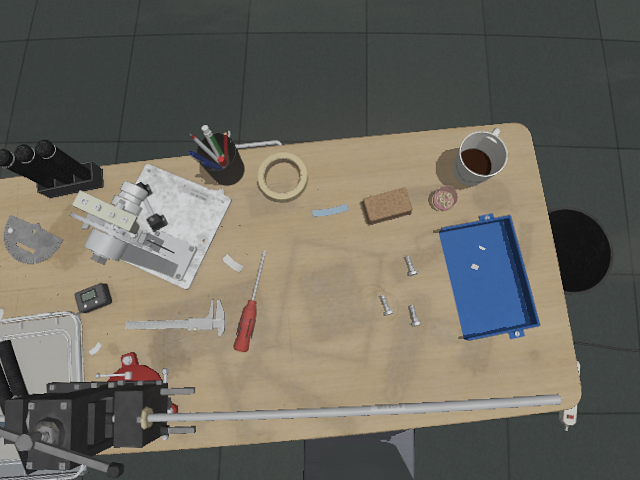

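View pics/side0.png

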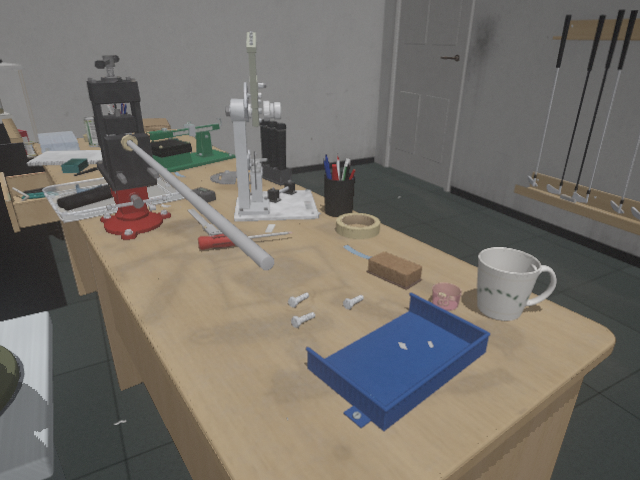

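The top view shows the tray at about (490,277), with its mouth facing left, and the bolts at about (410,265), (386,304) and (414,315). The shaft runs along row ~410. In the side view the bolts are at about (355,301), (299,299) and (303,319).

```bash
cat > h.py <<'E'
import numpy as np,cv2
from plant import calibration
C={n:calibration(n) for n in("side","top")}
def ray(n,uv):
    c=C[n];K=c["camera_matrix"];d=np.array([(uv[0]-K[0,2])/K[0,0],(uv[1]-K[1,2])/K[1,1]])
    s=d.copy()
    for _ in range(20): s=d/(1+c["k1"]*(s@s))
    return c["pose"][:3,:3]@np.r_[s,1],c["pose"][:3,3]
def onz(n,uv,z):
    r,o=ray(n,uv);return o+r*(z-o[2])/r[2]
def dep(n,uv,d):
    r,o=ray(n,uv);return o+r*d
def two(uvs,uvt):
    (a,p),(b,q)=ray("side",uvs),ray("top",uvt)
    x,*_=np.linalg.lstsq(np.c_[a,-b],q-p,rcond=None)
    P=p+a*x[0];Q=q+b*x[1];return (P+Q)/2,np.linalg.norm(P-Q)
def proj(n,P):
    c=C[n];K=c["camera_matrix"];p=c["pose"][:3,:3].T@(np.array(P)-c["pose"][:3,3]);s=p[:2]/p[2];s=s*(1+c["k1"]*(s@s));return K[:2,:2]@s+K[:2,2]
E
python3 - <<'E'
from h import *
t=np.load("top0.npz");s=np.load("side0.npz")
a=t["im"][235:340,360:550];cv2.imwrite("pics/tc.png",cv2.resize(a,None,fx=4.2,fy=4.2,interpolation=cv2.INTER_CUBIC)[:,:,::-1])
a=s["im"][250:430,270:500];cv2.imwrite("pics/sc.png",cv2.resize(a,None,fx=3.3,fy=3.3,interpolation=cv2.INTER_CUBIC)[:,:,::-1])
E
```

```text
(no output)
```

View pics/tc.png

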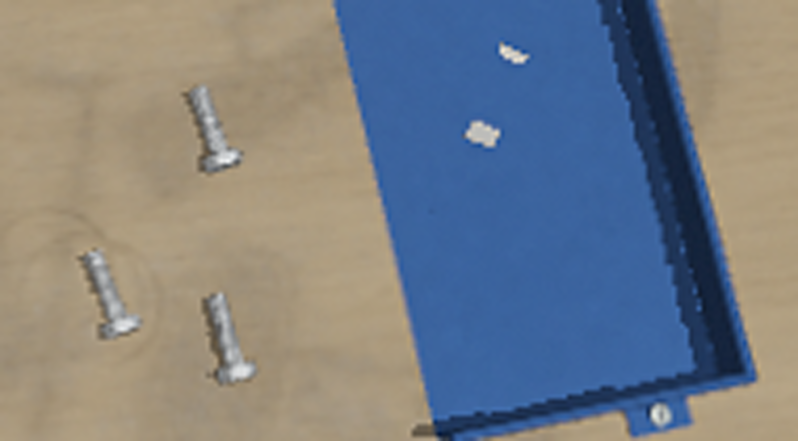

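View pics/sc.png

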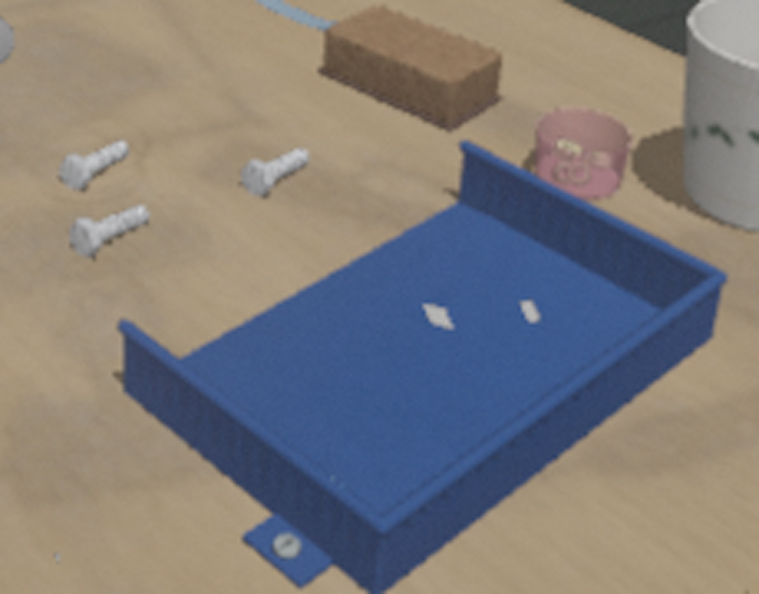

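```bash
cat >> h.py <<'E'
T=lambda u,v:(360+u/4.2-.5+.12,235+v/4.2-.5+.12)
S=lambda u,v:(270+u/3.3-.35,250+v/3.3-.35)
E
python3 - <<'E'
from h import *
np.set_printoptions(precision=1,suppress=True)
prs={"h0":((222,160),(255,178)),"t0":((197,90),(303,157)),"h1":((120,328),(72,170)),"t1":((92,253),(123,148)),"h2":((236,374),(84,237)),"t2":((214,297),(145,213)),"nearrearbottom/top":((752,380),(385,527)),"spot":((482,134),(437,316))}
for k,(a,b) in prs.items(): print(k,*two(S(*b),T(*a)),onz("top",T(*a),5),onz("side",S(*b),5))
t=np.load("top0.npz");d=t["d"]
for k,uv in {"block":(387,206),"pot":(443,198),"shaft_r":(555,400),"shaft_m":(400,409),"shaft_l":(230,414),"sdtip":(263,252),"sdh":(243,345),"mug":(480,150)}.items(): print(k,dep("top",uv,d[uv[1],uv[0]]))
# blue tray points from depth
im=t["im"].astype(int);m=(im[:,:,2]>im[:,:,0]+50)
ys,xs=np.nonzero(m);k=(xs>430)&(ys>200);P=np.array([dep("top",(u,v),d[v,u]) for u,v in zip(xs[k],ys[k])])
fl=P[P[:,2]<8];print(np.median(fl[:,2]),cv2.minAreaRect(fl[:,:2].astype(np.float32)),cv2.boxPoints(cv2.minAreaRect(fl[:,:2].astype(np.float32))))
print(P[:,2].max());hi=P[P[:,2]>28];print(cv2.boxPoints(cv2.minAreaRect(hi[:,:2].astype(np.float32))))
# mouth edge fit
e=[]
for v in range(240,330,4):
    u=np.nonzero(m[v,435:])[0][0]+435-.5;e.append(onz("top",(u,v),0))
e=np.array(e);print(e[::5]);print(np.polyfit(e[:,0],e[:,1],1))
for v in(231,334,337):
    print(v,np.nonzero(m[v,430:])[0][:1]+430)
E
```

```text
h0 [584.3 -68.8   7.7] 0.12380131689722991 [584.6 -69.3   5. ] [586.7 -65.3   5. ]
t0 [619.3 -58.5   3.8] 2.1467725177644916 [618.1 -57.8   5. ] [619.4 -60.2   5. ]
h1 [504.8 -20.3   8.9] 1.1855422456749443 [504.4 -20.6   5. ] [508.  -14.9   5. ]
t1 [540.   -7.8   4.8] 1.742582078775171 [539.2  -7.5   5. ] [540.7  -8.3   5. ]
h2 [484.9 -74.4   8.3] 1.657881168795128 [484.2 -74.7   5. ] [487.7 -70.4   5. ]
t2 [521.3 -65.5   4.6] 3.389965484249053 [519.7 -64.7   5. ] [522.7 -66.5   5. ]
nearrearbottom/top [ 485.7 -305.3   33.1] 2.279155804193604 [ 485.2 -317.7    5. ] [ 505.2 -284.4    5. ]
spot [ 600.1 -194.9    2.8] 0.7283745929390696 [ 599.5 -193.9    5. ] [ 598.6 -197.1    5. ]
block [714.4 -15.8  31. ]
pot [ 738.5 -132.6   14.2]
shaft_r [ 375.1 -234.5  224.9]
shaft_m [360.  -11.1 224.1]
shaft_l [344.9 232.4 221.6]
sdtip [618.5 230.7  16.8]
sdh [435.4 258.5  27.9]
mug [ 836.5 -207.2   35. ]
2.5747895324108185 ((579.5610961914062, -222.2222900390625), (252.51612854003906, 155.783447265625), 11.799920082092285) [[ 440.  -171.8]
 [ 471.9 -324.3]
 [ 719.1 -272.6]
 [ 687.2 -120.2]]
873.8609060448184
[[ 403.7   70.5]
 [ 483.2 -306.6]
 [ 701.9 -260.5]
 [ 622.4  116.6]]
[[ 653.5 -128.3    0. ]
 [ 612.4 -137.4    0. ]
 [ 572.  -146.3    0. ]
 [ 532.2 -153.2    0. ]
 [ 493.  -162.     0. ]]
[   0.2 -263.9]
231 [445]
334 [463]
337 [464]
```

```bash
cat > st.py <<'E'
from h import *
from plant import sense
from scipy.spatial.transform import Rotation as R
np.set_printoptions(precision=2,suppress=True)
def st():
    s=sense();q=s["ee_rot"];M=R.from_quat(np.r_[q[1:],q[0]]).as_matrix()
    print(s["clock"],s["tool_pos"],"F",s["ft_force"],"w",s["width"]);print("x",M[:,0],"z",M[:,2],"yaw z",np.degrees(np.arctan2(M[1,2],M[0,2])));print("q",s["joint_pos"])
    g=np.radians(16)
    best=[]
    for k in(1,-1):
        z=k*np.array([np.cos(g),np.sin(g),0]);x=np.array([0,0,-1.]);D=np.c_[x,np.cross(z,x),z]
        print("turn rad",R.from_matrix(D@M.T).as_rotvec())
if __name__=="__main__": st()
E
python3 st.py
```

```text
0.1 [ 189.13 -595.16  208.59] F [ 0.17  0.04 -0.07] w 1.0045962016570922
x [-0.  0. -1.] z [ 0.3  -0.95 -0.  ] yaw z -72.36811488125922
q [ 1.37  0.51 -0.24  1.5   0.13  1.15 -0.15]
turn rad [-0.   -0.    1.54]
turn rad [-0.   0.  -1.6]
```

>>> arm_command(increments=[[1,0,0,0.6,0,0,0],[1,0,0,0.8,0,0,0],[1,0.4,0.3,0.6,0,0,0.6],[1,0.7,0.5,0.2,0,0,0.8],[1,0.8,0.6,0,0,0,0.8],[1,0.8,0.6,0,0,0,0.8],[1,0.8,0.6,0,0,0,0.8],[1,0.8,0.6,0,0,0,0.8],[1,0.8,0.6,0,0,0,0.8],[1,0.8,0.6,0,0,0,0.8]])

```text
clock: 1.1
tool_pos: [422.9, -414.6, 294.8]
ee_rot: [0.694, 0.109, 0.703, -0.112]
ft_force: [0.6, -0.9, 0.1]
width: -0.0
```

```bash
python3 st.py
```

```text
1.1 [ 422.95 -414.61  294.84] F [ 0.62 -0.9   0.13] w -0.0002152314153569461
x [-0.01 -0.   -1.  ] z [ 0.95 -0.31 -0.01] yaw z -17.964311011253482
q [ 1.05  0.43 -0.52  1.43  0.23  1.35  0.2 ]
turn rad [ 0.01 -0.01  0.59]
turn rad [-0.02 -0.01 -2.55]
```

>>> arm_command(increments=[[1,0.7,0.8,0,0,0,0.6],[1,0.7,0.8,0,0,0,0.6],[1,0.5,0.9,0,0,0,0.6],[1,0.2,0.9,0,0,0,0.6],[1,0,0.9,0,0,0,0.6],[1,0,0,0,0,0,0]])

```text
clock: 1.7
tool_pos: [513.2, -228.5, 291.8]
ee_rot: [0.7, -0.06, 0.709, 0.06]
ft_force: [-0.1, 1.0, 0.3]
width: 0.002
```

```bash
cat > look.py <<'E'
import sys,cv2,numpy as np
from plant import get_image
from st import st
tag=sys.argv[1]
for n in sys.argv[2:]:
    im,d=get_image(n);cv2.imwrite(f"pics/{n}{tag}.png",im[:,:,::-1]);np.savez(f"{n}{tag}.npz",im=im,d=d)
st()
E
python3 look.py 1 side top
```

```text
1.8 [ 512.26 -234.38  291.3 ] F [-1.1  -0.84  0.38] w -4.038661121389324e-05
x [-0.01 -0.   -1.  ] z [ 0.99  0.16 -0.01] yaw z 9.15145821484763
q [ 0.82  0.41 -0.68  1.51  0.27  1.33  0.27]
turn rad [ 0.   -0.01  0.12]
turn rad [-0.02 -0.01 -3.02]
```

View pics/side1.png

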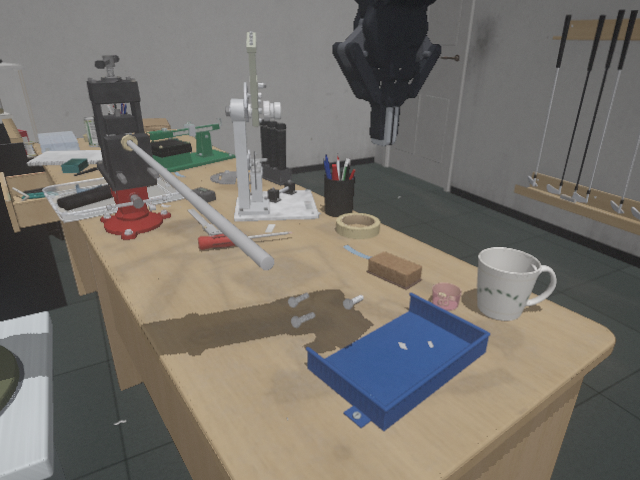

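View pics/top1.png

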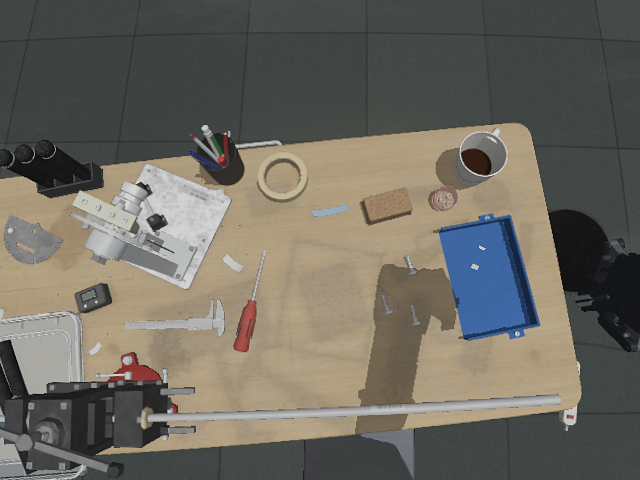

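Run:
```python
from h import *
for P in([512,-234,291],[512,-234,500],[0,0,0],[486,-305,35]): print(P,proj("top",P),proj("side",P))
t=np.load("top1.npz")["d"];s=np.load("side1.npz")["d"]
for uv in((600,300),(620,270),(630,330)): print(uv,dep("top",uv,t[uv[1],uv[0]]))
print(dep("side",(385,130),s[130,385]),dep("side",(385,70),s[70,385]))
```

```text
[512, -234, 291] [572.81754686 301.50351891] [382.29692732 166.15964472]
[512, -234, 500] [694.50124653 285.62729955] [399.82763049 -80.20977026]
[0, 0, 0] [374.75942113 586.93848316] [-97.10770302 407.60987288]
[486, -305, 35] [539.24661263 324.41862498] [385.45256045 407.95784706]
(600, 300) [ 508.42453772 -223.43354996  370.44968178]
(620, 270) [ 532.75369322 -200.20665634  447.09108054]
(630, 330) [ 473.954507   -233.94470911  404.28256837]
[ 508.68505652 -238.59288911  328.85899506] [ 499.98141196 -243.67622563  384.47884781]
```

Run:
```python
from h import *
t=np.load("top1.npz")["im"];s=np.load("side1.npz")["im"]
a=cv2.resize(s[60:200,320:460],None,fx=4,fy=4);b=cv2.resize(t[230:370,500:640],None,fx=4,fy=4)
def mark(im,p,o): cv2.circle(im,(int((p[0]-o[0])*4+2),int((p[1]-o[1])*4+2)),4,(255,0,0),1)
P=[512.3,-234.4,291.3];mark(a,proj("side",P),(320,60));mark(b,proj("top",P),(500,230))
cv2.imwrite("pics/z1a.png",a[:,:,::-1]);cv2.imwrite("pics/z1b.png",b[:,:,::-1])
```

```text
(no output)
```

View pics/z1a.png

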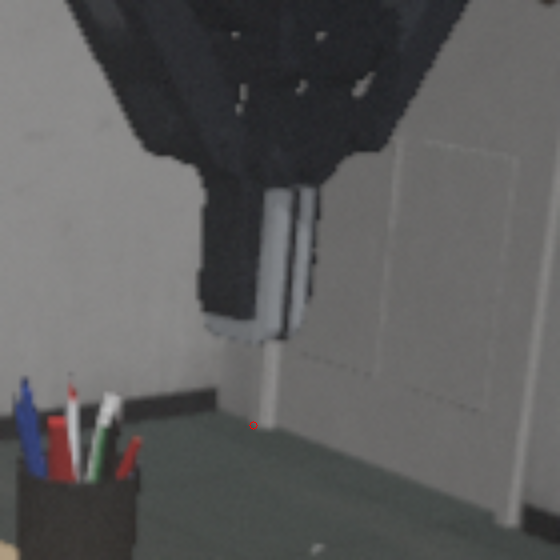

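View pics/z1b.png

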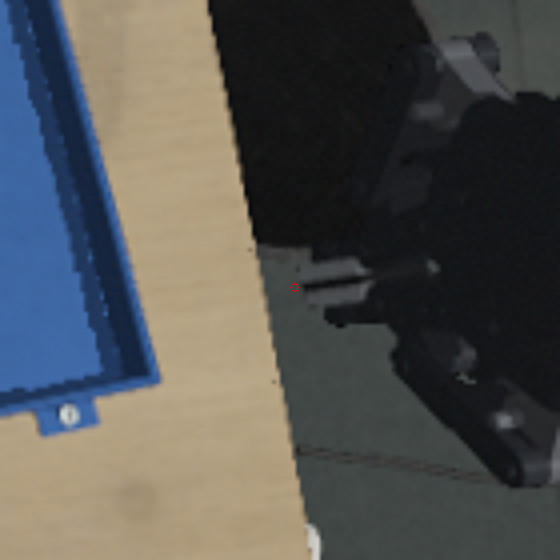

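Run:
```python
from h import *
print(two((382,144),(575,302)))
s=np.load("side1.npz")["d"];t=np.load("top1.npz")["d"]
for u,v in((382,142),(378,140),(388,141)): print(dep("side",(u,v),s[v,u]),s[v,u])
for u,v in((577,301),(580,302),(583,300)): print(dep("top",(u,v),t[v,u]),t[v,u])
from plant import sense; print(sense()["tool_pos"])
```

```text
(array([ 511.90905649, -227.21714523,  311.74168879]), np.float64(4.884306208835111))
[ 507.51256371 -236.63364072  316.80932391] 441.99158
[ 508.41560064 -228.5453486   317.16163757] 448.64636
[ 512.95001551 -239.14515682  317.77387201] 442.02808
[ 510.46339545 -222.42974349  322.28591143] 537.9199
[ 508.78441973 -222.58791345  328.81803581] 531.18463
[ 510.6760889  -221.72950883  337.49427814] 523.07574
[ 512.26100405 -234.3818516   291.3020287 ]
```

>>> arm_command(increments=[[1,0,0.8,0,0,0,0.2],[1,0,0.95,0,0,0,0.2],[1,0,0.95,0,0,0,0.2],[1,0,0.95,0,0,0,0.2],[1,0,0.95,0,0,0,0],[1,0,0.95,0,0,0,0],[1,0,0.6,0,0,0,0],[1,0,0.2,-0.3,0,0,0]])

```text
clock: 2.6
tool_pos: [511.4, 9.4, 276.7]
ee_rot: [0.696, -0.09, 0.707, 0.084]
ft_force: [-0.1, -0.1, -0.6]
width: -0.003
```

```bash
python3 look.py 2 side top
```

```text
2.7 [509.85   7.26 274.14] F [ 0.99 -0.95 -0.13] w -0.0006849772425125168
x [-0.02 -0.01 -1.  ] z [ 0.97  0.24 -0.02] yaw z 14.105282840427494
q [ 0.47  0.35 -0.76  1.66  0.26  1.25 -0.1 ]
turn rad [ 0.01 -0.02  0.03]
turn rad [-0.03 -0.02 -3.11]
```

View pics/side2.png

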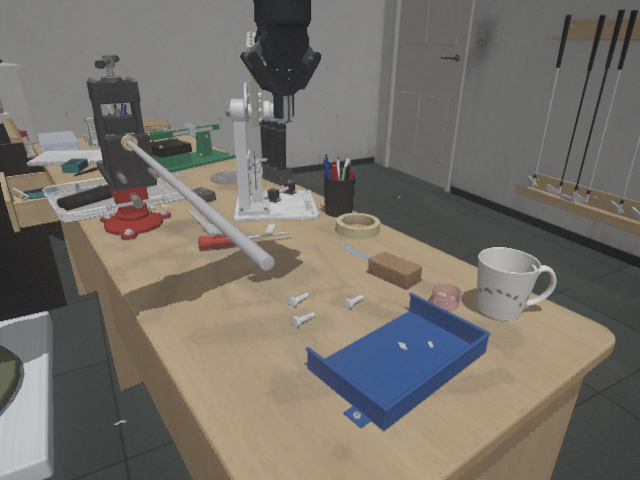

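View pics/top2.png

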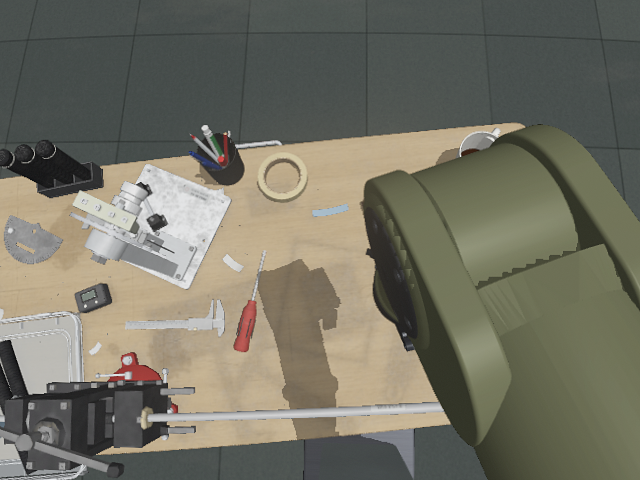

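Run:
```python
from h import *
D=np.load("side2.npz");s=D["d"];im=D["im"]
print(proj("side",[511,8,275]))
m=(s<760)&(s>400);m[:60]=0
a=im[60:180,220:360]
for v in range(100,135,3):
    u=[u for u in range(270,310) if 400<s[v,u]<800]
    print(v,u[:1],u[-1:],dep("side",(u[len(u)//2],v),s[v,u[len(u)//2]]) if u else None)
a=cv2.resize(a,None,fx=5,fy=5);p=proj("side",[511,8,275]);cv2.circle(a,(int((p[0]-220)*5),int((p[1]-60)*5)),4,(255,0,0),1);cv2.imwrite("pics/z2.png",a[:,:,::-1])
```

```text
[283.52635211 137.64900677]
100 [273] [293] [5.07995379e+02 1.08158059e-02 3.29448957e+02]
103 [273] [293] [508.4060474    1.16373531 325.22234535]
106 [273] [293] [5.07923875e+02 3.49095699e-01 3.21259926e+02]
109 [273] [293] [5.07880105e+02 5.02633674e-01 3.17131496e+02]
112 [273] [293] [ 5.07529032e+02 -2.09713564e-02  3.13092032e+02]
115 [274] [293] [507.93016401  -2.31786882 309.24313451]
118 [276] [291] [508.39374274  -1.05658443 304.8569313 ]
121 [277] [291] [508.24301589  -1.14328106 300.6844079 ]
124 [] [] None
127 [] [] None
130 [] [] None
133 [] [] None
```

View pics/z2.png

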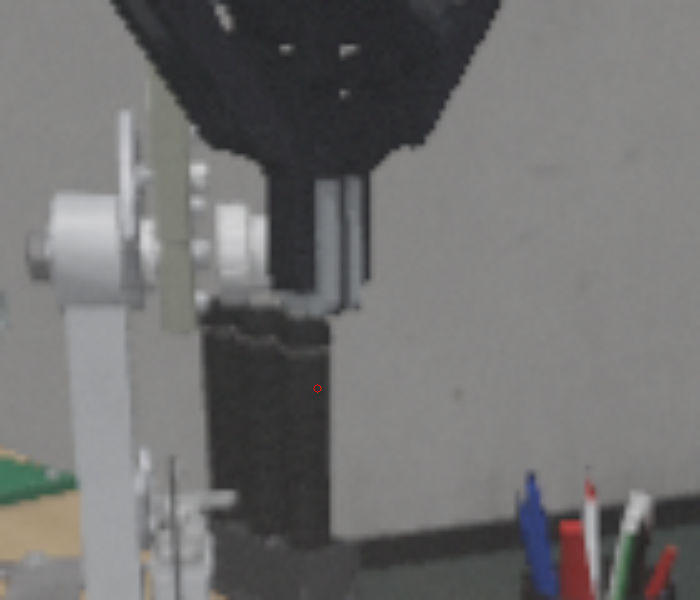

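>>> arm_command(increments=[[1,0,0.3,-0.6,0.07,-0.13,0.2],[1,0,0.2,-0.9,0,0,0],[1,0,0,-0.9,0,0,0],[1,0,0,-0.9,0,0,0],[1,0,0,-0.9,0,0,0],[1,0,0,-0.7,0,0,0],[1,0,0,-0.2,0,0,0]])

```text
clock: 3.4
tool_pos: [511.5, 7.0, 60.2]
ee_rot: [0.701, -0.092, 0.702, 0.085]
ft_force: [-1.1, -0.8, -0.9]
width: -0.0
```

```bash
python3 look.py 3 side
```

```text
3.45 [511.56   6.83  60.21] F [-0.17 -1.44 -0.84] w -0.0010014188678833466
x [-0.   -0.01 -1.  ] z [ 0.97  0.25 -0.  ] yaw z 14.360167915704631
q [ 0.35  0.57 -0.62  1.98  0.5   0.74 -0.33]
turn rad [ 0.01 -0.    0.03]
turn rad [-0.   -0.01 -3.11]
```

View pics/side3.png

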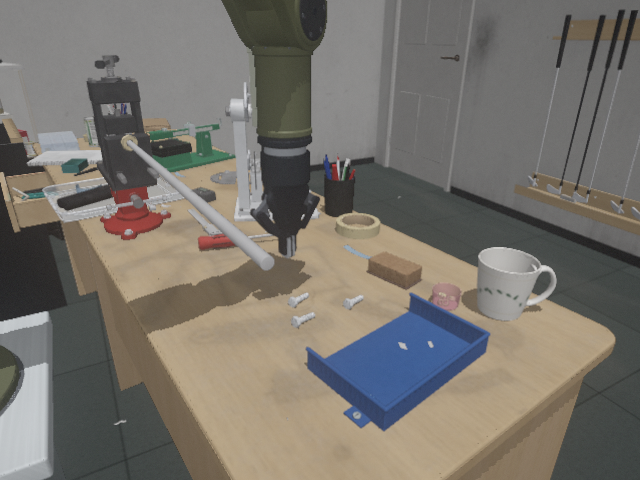

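```bash
cat > tip.py <<'E'
import sys
from h import *
D=np.load(f"side{sys.argv[1]}.npz");s=D["d"]
from plant import sense
P=sense()["tool_pos"];print("tcp",P.round(1),proj("side",P).round(1))
p=proj("side",P)
L=None
for v in range(int(p[1])-45,int(p[1])+12,2):
    row=[]
    for u in range(int(p[0])-25,int(p[0])+26):
        if 0<=u<640 and 0<=v<480 and s[v,u]>0:
            q=dep("side",(u,v),s[v,u])
            if abs(q[0]-P[0])<25 and abs(q[1]-P[1])<22 and q[2]>P[2]-3 and q[2]>2: row.append((u,q))
    if row: print(v,row[0][0],row[-1][0],row[len(row)//2][1].round(1))
E
python3 tip.py 3
```

```text
tcp [511.6   6.8  60.2] [287.3 266.4]
221 274 300 [504.9 -10.9 150.2]
223 275 302 [509.6  -7.9 144.8]
225 276 301 [511.6  -3.4 139.3]
227 277 301 [511.1  -4.4 136.4]
229 277 299 [508.5  -6.1 134.1]
231 277 297 [506.9  -5.7 130.8]
233 277 296 [505.9  -7.7 128.3]
235 277 295 [503.8  -8.2 125.5]
237 278 295 [506.6  -5.8 120.5]
239 278 295 [507.7   0.7 114.1]
241 278 295 [507.3  -3.9 112.5]
243 278 295 [507.5  -3.2 108.6]
245 278 295 [507.6  -2.8 104.9]
247 278 295 [507.1  -3.8 101.8]
249 278 295 [507.8  -2.2  97.4]
251 279 294 [506.9  -4.   94.8]
253 281 294 [507.4  -6.4  92.1]
255 282 293 [508.2  -4.6  87.5]
257 286 288 [506.7  -3.8  83.9]
```

>>> arm_command(increments=[[1,0,0.3,0,0,0,0.2],[1,0,0.3,-0.3,0,0,0],[1,-0.05,0.2,-0.4,0,0,0],[1,0,0,0,0,0,0]])

```text
clock: 3.85
tool_pos: [513.7, 38.9, 35.9]
ee_rot: [0.702, -0.102, 0.699, 0.095]
ft_force: [-0.4, -0.2, 0.3]
width: 0.004
```

```bash
python3 look.py 4 side; python3 tip.py 4
```

```text
3.9 [514.6   38.55  36.83] F [-0.01  0.07  0.87] w -0.0006446149275004258
x [ 0.01 -0.01 -1.  ] z [0.96 0.28 0.  ] yaw z 16.06276610148973
q [ 0.26  0.61 -0.6   2.    0.55  0.69 -0.4 ]
turn rad [ 0.01  0.01 -0.  ]
turn rad [-0.01  0.01  3.14]
tcp [514.6  38.6  36.8] [281.4 270.2]
225 266 293 [506.8  21.  131.2]
227 267 294 [507.7  19.3 128.1]
229 268 294 [507.4  18.9 124.8]
231 269 294 [512.5  26.6 117.2]
233 271 294 [519.2  37.7 107.8]
235 271 291 [509.6  24.6 111.3]
237 271 290 [509.6  24.9 107.5]
239 272 289 [508.7  23.1 104.8]
241 271 288 [507.3  24.1 101. ]
243 272 288 [507.2  24.2  97.3]
245 272 288 [509.5  29.8  90.8]
247 272 288 [509.4  29.7  87.1]
249 272 288 [508.8  28.7  83.9]
251 272 288 [509.8  31.1  78.8]
253 272 288 [508.7  28.9  76.3]
255 272 288 [508.8  29.5  72.2]
257 273 287 [509.6  31.6  67.3]
259 275 287 [509.6  27.4  65.3]
261 278 284 [509.4  27.4  61.5]
```

>>> arm_command(increments=[[1,-0.1,0,-0.5,-0.05,0,0],[1,0,0,-0.25,0,0,0],[1,0,0,-0.1,0,0,0]])

```text
clock: 4.2
tool_pos: [514.8, 38.0, 6.7]
ee_rot: [0.705, -0.106, 0.695, 0.092]
ft_force: [-0.1, -1.0, 0.3]
width: 0.001
```

>>> arm_command(increments=[[1,0,0,-0.15,0,0,0],[1,0,0,-0.1,0,0,0],[1,0,0,-0.1,0,0,0]])

```text
clock: 4.5
tool_pos: [516.6, 37.4, -6.5]
ee_rot: [0.706, -0.106, 0.694, 0.091]
ft_force: [1.1, -0.4, -0.6]
width: -0.001
```

```bash
python3 look.py 5 side; python3 tip.py 5|tail -6
```

```text
4.55 [516.25  37.29  -7.08] F [ 0.14  0.16 -0.59] w 0.00127820251907039
x [ 0.02 -0.02 -1.  ] z [0.96 0.28 0.01] yaw z 16.000046133071052
q [ 0.2   0.67 -0.52  2.04  0.64  0.58 -0.49]
turn rad [0.02 0.02 0.  ]
turn rad [ 0.03 -0.03 -3.14]
274 274 290 [511.6  29.6  34.5]
276 274 290 [510.8  28.2  31.4]
278 275 289 [511.3  29.6  26.5]
280 277 289 [512.4  28.   23. ]
282 280 286 [511.2  25.6  20.6]
292 274 274 [495.6  30.4   2.1]
```

>>> arm_command(increments=[[1,0,0,-0.12,0.13,0.13,0],[1,0,0,-0.1,0,0,0],[1,0,0,0,0,0,0]])

```text
clock: 4.85
tool_pos: [516.3, 37.4, -16.2]
ee_rot: [0.7, -0.098, 0.701, 0.099]
ft_force: [0.4, 0.6, -0.7]
width: 0.002
```

>>> arm_command(increments=[[1,0,0,-0.06,0,0,0],[1,0,0,0,0,0,0]])

```text
clock: 5.05
tool_pos: [516.2, 37.6, -18.6]
ee_rot: [0.7, -0.098, 0.7, 0.099]
ft_force: [0.3, -0.4, -0.0]
width: 0.003
```

```bash
python3 look.py 6 side; python3 tip.py 6|tail -6
```

```text
5.1 [516.29  37.68 -18.46] F [ 0.17 -0.1  -0.09] w -0.0023295793682560177
x [-0.  0. -1.] z [ 0.96  0.28 -0.  ] yaw z 16.02820747173111
q [ 0.22  0.69 -0.53  2.03  0.63  0.58 -0.46]
turn rad [-0. -0. -0.]
turn rad [ 0.   -0.    3.14]
278 275 291 [512.1  27.1  27.6]
280 275 291 [511.9  26.8  23.8]
282 275 290 [512.9  29.2  18.2]
284 276 289 [512.2  28.   15. ]
286 277 289 [512.4  28.7  10.5]
288 280 287 [512.   23.6   9.3]
```

>>> arm_command(increments=[[1,0,0,-0.06,0,0,0],[1,0,0,0,0,0,0]])

```text
clock: 5.3
tool_pos: [516.4, 38.0, -20.7]
ee_rot: [0.7, -0.098, 0.7, 0.099]
ft_force: [-0.8, 0.2, 1.0]
width: 0.003
```

>>> arm_command(increments=[[1,0,0,-0.05,0,0,0],[1,0,0,0,0,0,0]])

```text
clock: 5.5
tool_pos: [516.8, 38.2, -21.6]
ee_rot: [0.701, -0.099, 0.7, 0.099]
ft_force: [-0.7, -0.2, 0.1]
width: -0.001
```

```bash
python3 look.py 7 side; python3 tip.py 7|tail -6;python3 - <<'E'
from h import *
a=np.load("side7.npz")["im"][240:330,250:350];cv2.imwrite("pics/z7.png",cv2.resize(a,None,fx=6,fy=6)[:,:,::-1])
E
```

```text
5.55 [516.89  38.24 -21.63] F [0.12 0.42 0.08] w -0.0012014320587742618
x [ 0.  0. -1.] z [0.96 0.28 0.  ] yaw z 16.081932218067273
q [ 0.22  0.7  -0.52  2.03  0.63  0.57 -0.47]
turn rad [-0.  0. -0.]
turn rad [-0.   -0.    3.14]
279 275 291 [512.4  27.7  25.2]
281 275 291 [513.6  30.8  19.3]
283 275 290 [512.3  28.1  17. ]
285 276 289 [511.8  27.2  13.5]
287 278 290 [513.7  27.5   8.7]
289 281 287 [512.2  24.3   6.8]
```

View pics/z7.png

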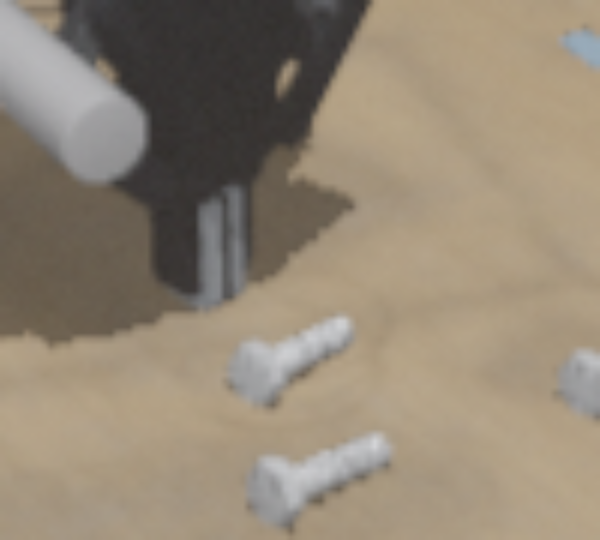

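>>> arm_command(increments=[[1,0,0,-0.06,0,0,0],[1,0,0,0,0,0,0]])

```text
clock: 5.75
tool_pos: [517.3, 38.3, -21.2]
ee_rot: [0.702, -0.1, 0.699, 0.098]
ft_force: [-0.5, 0.7, 0.0]
width: 0.002
```

>>> arm_command(increments=[[1,0,0,-0.06,0,0,0],[1,0,0,0,0,0,0]])

```text
clock: 5.95
tool_pos: [517.8, 38.4, -21.5]
ee_rot: [0.702, -0.1, 0.698, 0.098]
ft_force: [0.3, -0.7, -0.2]
width: -0.0
```

```bash
python3 st.py|head -1
```

```text
5.95 [517.85  38.39 -21.46] F [ 0.34 -0.66 -0.16] w -0.00042992936719724327
```

```bash
python3 look.py 8 side top; python3 -c "
from plant import sense;s=sense();print(s['joint_efforts'],s['torque'],s['dq'])"
```

```text
6.05 [518.    38.44 -21.81] F [-2.52  0.05 11.38] w -0.00038868094461151344
x [ 0.01 -0.   -1.  ] z [0.96 0.28 0.01] yaw z 16.107512818781604
q [ 0.21  0.7  -0.52  2.04  0.64  0.56 -0.48]
turn rad [ 0.    0.01 -0.  ]
turn rad [-0.01  0.    3.14]
[-1.97647233e-01 -5.43344772e+01 -5.90655819e+00 -1.12759683e+01
  1.80937084e-01 -3.52305640e-01 -4.13202899e-03] [-0.07007843  0.41686163  0.03825002] [ 0.0007684   0.00121586  0.0004458  -0.00356258 -0.00282675  0.00367826
  0.0009034 ]
```

View pics/side8.png

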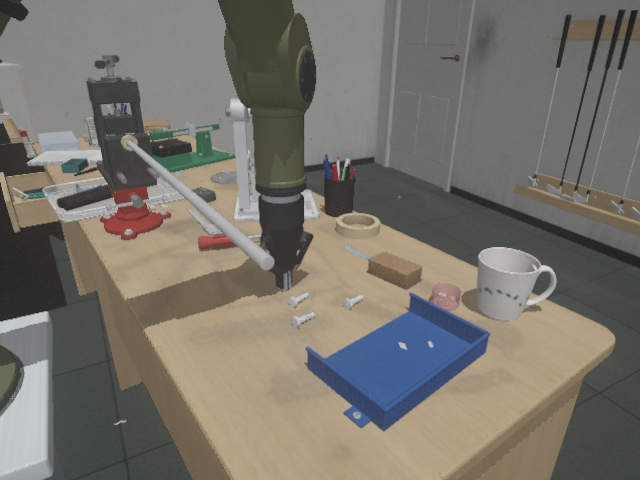

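View pics/top8.png

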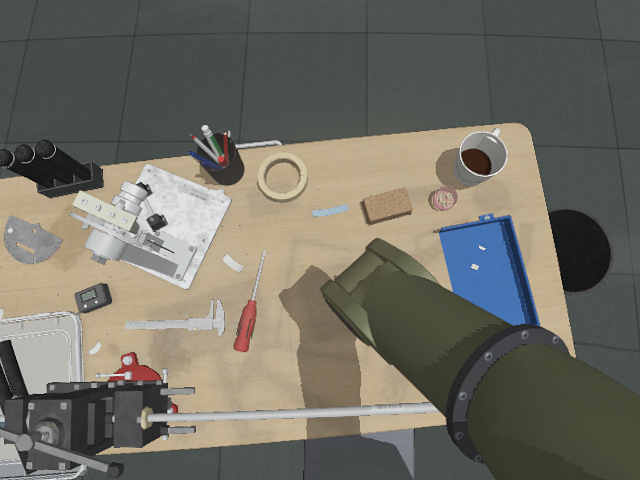

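>>> arm_command(increments=[[1,0,0,0.3,0,0,0],[1,-0.1,-0.1,0.7,0,0,0],[1,-0.1,-0.4,0.2,0,0,0]])

```text
clock: 6.35
tool_pos: [509.2, 20.9, 26.7]
ee_rot: [0.701, -0.1, 0.699, 0.101]
ft_force: [-0.3, -0.1, 0.2]
width: -0.005
```

```bash
python3 look.py 9 side;python3 - <<'E'
from h import *
from plant import sense
print("top1 tip",onz("top",(575,301.5),313))
P=sense()["tool_pos"];
from scipy.spatial.transform import Rotation as R
q=sense()["ee_rot"];M=R.from_quat(np.r_[q[1:],q[0]]).as_matrix()
im=np.load("side9.npz")["im"];o=(230,220);a=cv2.resize(im[220:340,230:390],None,fx=5,fy=5)
for sy in(-11,11):
  for sz in(-14.5,14.5):
    for h in(0,20):
      p=proj("side",P+[0,0,21.7]+M@[-h,sy,sz]);cv2.circle(a,(int((p[0]-o[0]+.5)*5),int((p[1]-o[1]+.5)*5)),3,(255,0,0) if h==0 else(0,255,0),-1)
cv2.imwrite("pics/z9.png",a[:,:,::-1])
E
```

```text
6.4 [508.11  16.12  26.49] F [-0.87 -2.83  0.29] w 0.0037212892475684996
x [ 0. -0. -1.] z [0.96 0.28 0.  ] yaw z 16.115444236002066
q [ 0.31  0.62 -0.6   2.03  0.56  0.66 -0.37]
turn rad [ 0.  0. -0.]
turn rad [-0.    0.01  3.14]
top1 tip [ 510.4654809  -224.88237782  313.        ]
```

View pics/z9.png

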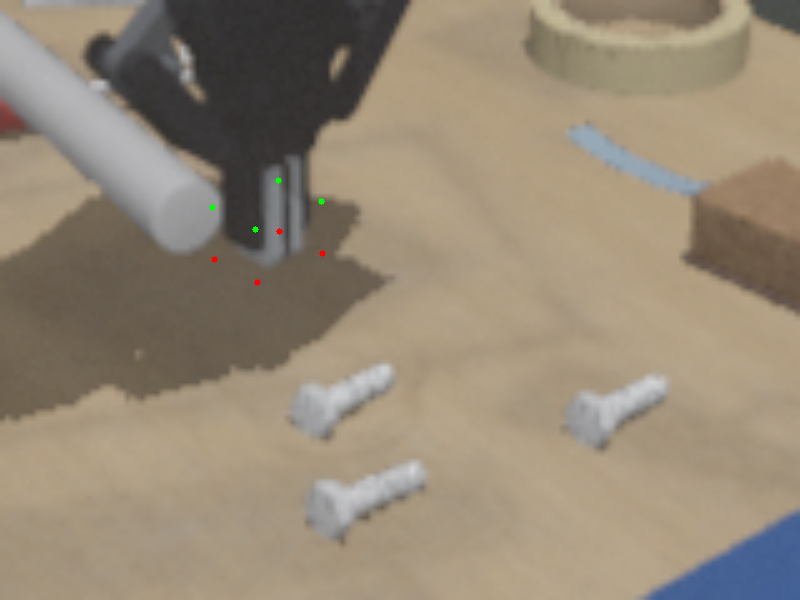

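>>> arm_command(increments=[[1,-0.15,-0.5,0,0,0,0],[1,-0.15,-0.5,0,0,0,0],[1,-0.1,-0.4,0,0,0,0],[1,0,0,0,0,0,0]])

```text
clock: 6.8
tool_pos: [491.8, -42.0, 27.0]
ee_rot: [0.701, -0.099, 0.7, 0.097]
ft_force: [-0.5, 0.3, -0.1]
width: -0.003
```

>>> arm_command(increments=[[1,0,0,-0.1,0,0,0]])

```text
clock: 6.9
tool_pos: [492.3, -41.6, 23.2]
ee_rot: [0.701, -0.099, 0.699, 0.097]
ft_force: [-0.2, -0.6, -0.5]
width: 0.0
```

```bash
python3 look.py 10 side;cat > ov.py <<'E'
import sys
from h import *
from plant import sense
P=sense()["tool_pos"]
from scipy.spatial.transform import Rotation as R
q=sense()["ee_rot"];M=R.from_quat(np.r_[q[1:],q[0]]).as_matrix()
t=sys.argv[1];im=np.load(f"side{t}.npz")["im"];o=(250,230);a=cv2.resize(im[230:350,250:410],None,fx=5,fy=5)
for sy in(-11,11):
  for sz in(-14.5,14.5):
    for h in(0,20):
      p=proj("side",P+[0,0,21.7]+M@[-h,sy,sz]);cv2.circle(a,(int((p[0]-o[0]+.5)*5),int((p[1]-o[1]+.5)*5)),3,(255,0,0) if h==0 else(0,255,0),-1)
cv2.imwrite(f"pics/z{t}.png",a[:,:,::-1])
E
python3 ov.py 10
```

```text
6.95 [491.72 -41.71  22.36] F [-1.47 -0.26 -0.86] w -0.0003387886263418327
x [ 0. -0. -1.] z [0.96 0.27 0.  ] yaw z 15.944030788287991
q [ 0.43  0.61 -0.6   2.07  0.58  0.63 -0.29]
turn rad [0. 0. 0.]
turn rad [ 0.   -0.   -3.14]
```

View pics/z10.png

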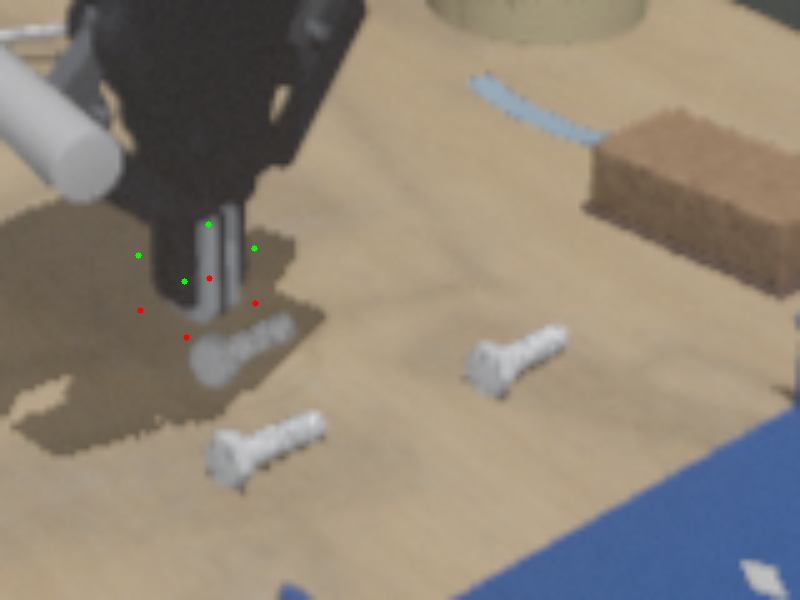

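>>> arm_command(increments=[[1,-0.05,-0.14,0,0,0,0],[1,0,0,-0.35,0,0,0],[1,0,0,-0.25,0,0,0],[1,0,0,0,0,0,0]])

```text
clock: 7.35
tool_pos: [490.2, -44.8, -2.9]
ee_rot: [0.701, -0.1, 0.699, 0.099]
ft_force: [0.5, 0.1, -0.1]
width: -0.003
```

```bash
python3 look.py 11 side;python3 ov.py 11
```

```text
7.4 [490.44 -44.63  -2.46] F [0.38 0.23 0.54] w -0.0003643356851502719
x [ 0. -0. -1.] z [0.96 0.28 0.  ] yaw z 16.19322999056049
q [ 0.41  0.65 -0.56  2.09  0.63  0.57 -0.32]
turn rad [ 0.  0. -0.]
turn rad [-0.    0.    3.14]
```

View pics/z11.png

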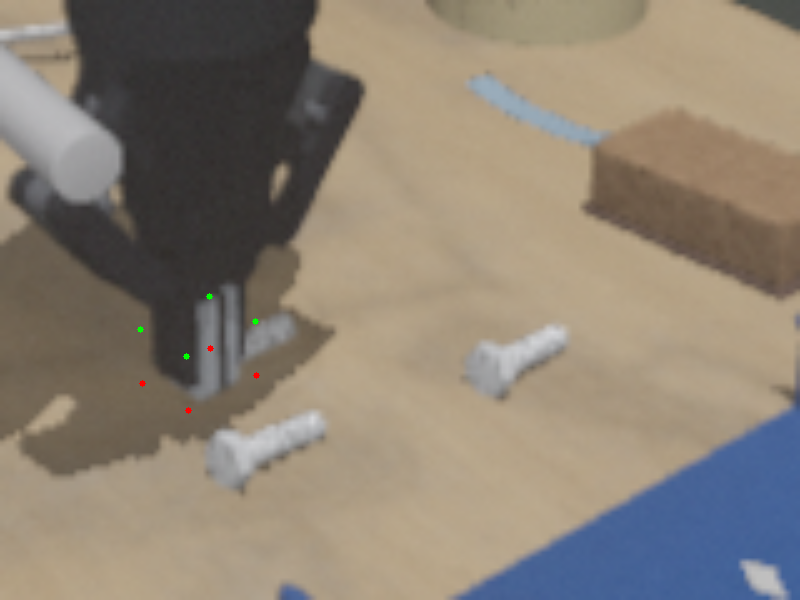

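>>> arm_command(increments=[[1,0,0,-0.28,0,0,0],[1,0,0,-0.12,0,0,0],[1,0,0,0,0,0,0]])

```text
clock: 7.7
tool_pos: [491.0, -44.1, -19.2]
ee_rot: [0.701, -0.1, 0.699, 0.1]
ft_force: [-1.7, -0.2, 0.1]
width: -0.001
```

```bash
python3 look.py 12 side;python3 ov.py 12
```

```text
7.75 [491.03 -44.09 -19.01] F [-0.44  0.19 -0.5 ] w -0.0033942754885215353
x [ 0. -0. -1.] z [0.96 0.28 0.  ] yaw z 16.240185515715275
q [ 0.39  0.67 -0.52  2.1   0.66  0.53 -0.35]
turn rad [ 0.  0. -0.]
turn rad [-0.01  0.    3.14]
```

View pics/z12.png

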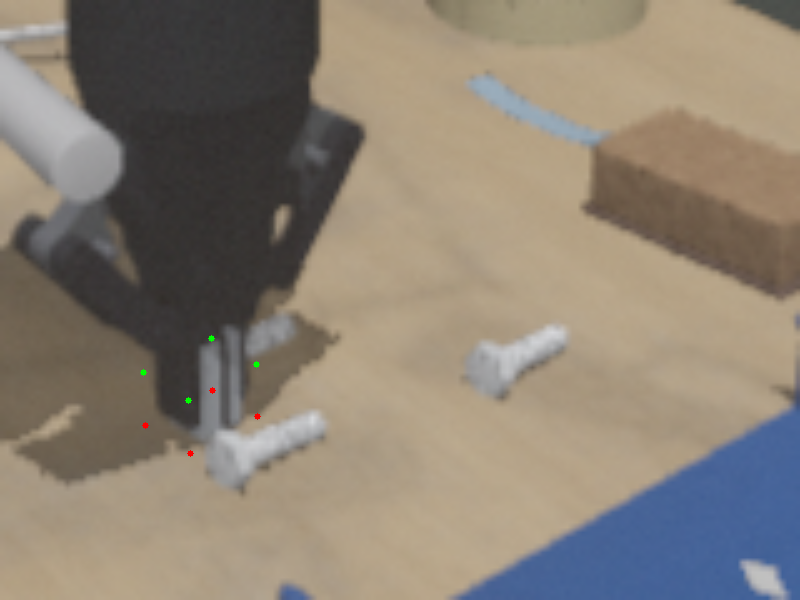

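>>> arm_command(increments=[[1,0.04,-0.15,0,0,0,0],[1,0.05,-0.2,0,0,0,0],[1,0.05,-0.2,0,0,0,0],[1,0.05,-0.2,0,0,0,0]])

```text
clock: 8.15
tool_pos: [499.6, -75.7, -18.3]
ee_rot: [0.701, -0.101, 0.698, 0.1]
ft_force: [-0.5, 0.4, 0.3]
width: 0.005
```

```bash
python3 look.py 13 side;python3 ov.py 13
```

```text
8.2 [499.83 -77.73 -18.39] F [ 0.86 -2.6  -0.25] w 0.004365266989240688
x [ 0. -0. -1.] z [0.96 0.28 0.  ] yaw z 16.21742086406262
q [ 0.46  0.68 -0.54  2.07  0.66  0.56 -0.27]
turn rad [ 0.  0. -0.]
turn rad [-0.01  0.    3.14]
```

View pics/z13.png

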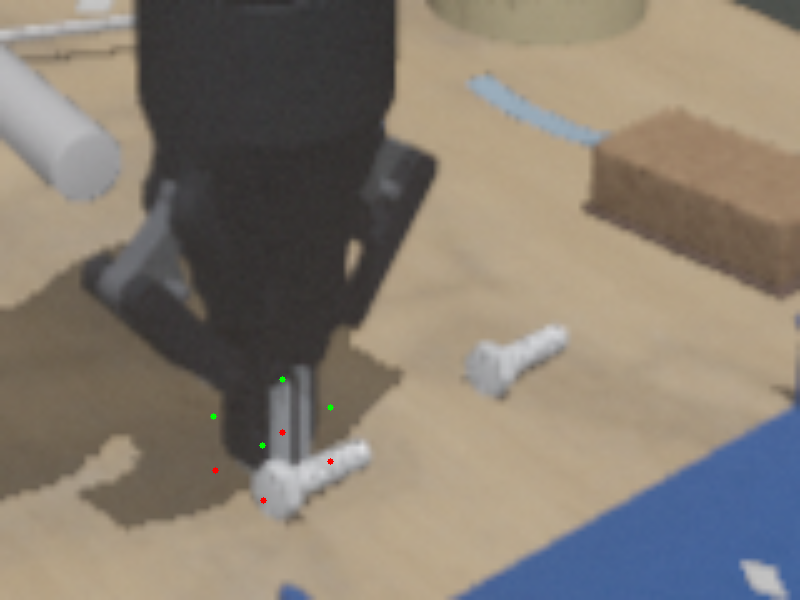

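>>> arm_command(increments=[[1,0.05,-0.2,0,0,0,0],[1,0.05,-0.2,0,0,0,0],[1,0.05,-0.2,0,0,0,0],[1,0.05,-0.2,0,0,0,0]])

```text
clock: 8.6
tool_pos: [508.3, -112.6, -18.3]
ee_rot: [0.702, -0.1, 0.699, 0.099]
ft_force: [0.0, 0.1, 0.0]
width: 0.002
```

```bash
python3 look.py 14 side;python3 ov.py 14
```

```text
8.65 [ 508.6  -114.46  -18.38] F [ 0.91 -1.21 -0.88] w 0.001367303063992872
x [ 0. -0. -1.] z [0.96 0.28 0.  ] yaw z 16.07985379840566
q [ 0.53  0.7  -0.55  2.03  0.66  0.59 -0.2 ]
turn rad [ 0.  0. -0.]
turn rad [-0.01  0.    3.14]
```

View pics/z14.png

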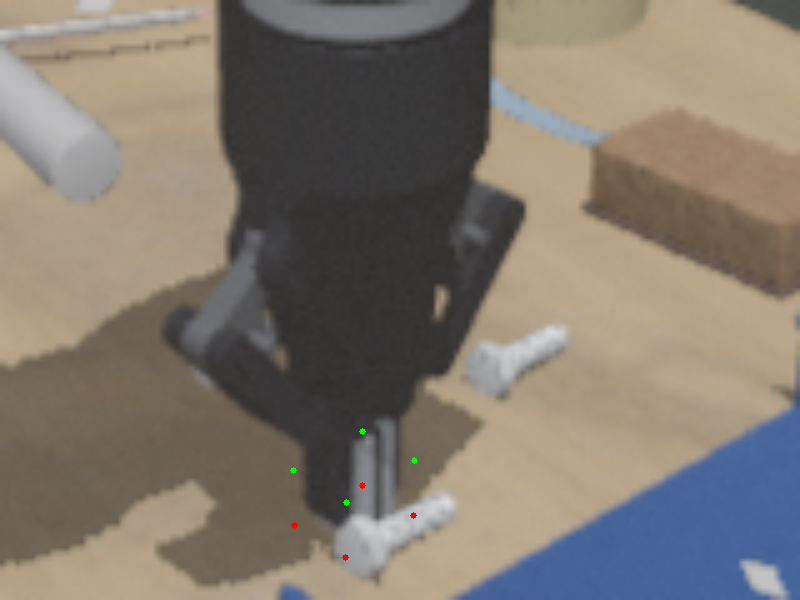

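>>> arm_command(increments=[[1,0.05,-0.2,0,0,0,0],[1,0.05,-0.2,0,0,0,0],[1,0.05,-0.2,0,0,0,0],[1,0.05,-0.2,0.01,0,0,0]])

```text
clock: 9.05
tool_pos: [517.1, -148.1, -18.0]
ee_rot: [0.701, -0.1, 0.699, 0.098]
ft_force: [0.3, 0.3, 0.8]
width: -0.001
```

```bash
sed -i 's/o=(250,230);a=cv2.resize(im\[230:350,250:410\]/o=(290,260);a=cv2.resize(im[260:380,290:450]/' ov.py; python3 look.py 15 side;python3 ov.py 15
```

```text
9.1 [ 517.32 -150.04  -18.02] F [-0.31 -1.    0.71] w -0.00034094957283986105
x [ 0. -0. -1.] z [0.96 0.28 0.  ] yaw z 16.047021110629714
q [ 0.6   0.72 -0.56  1.98  0.65  0.62 -0.12]
turn rad [ 0.  0. -0.]
turn rad [-0.01  0.01  3.14]
```

View pics/z15.png

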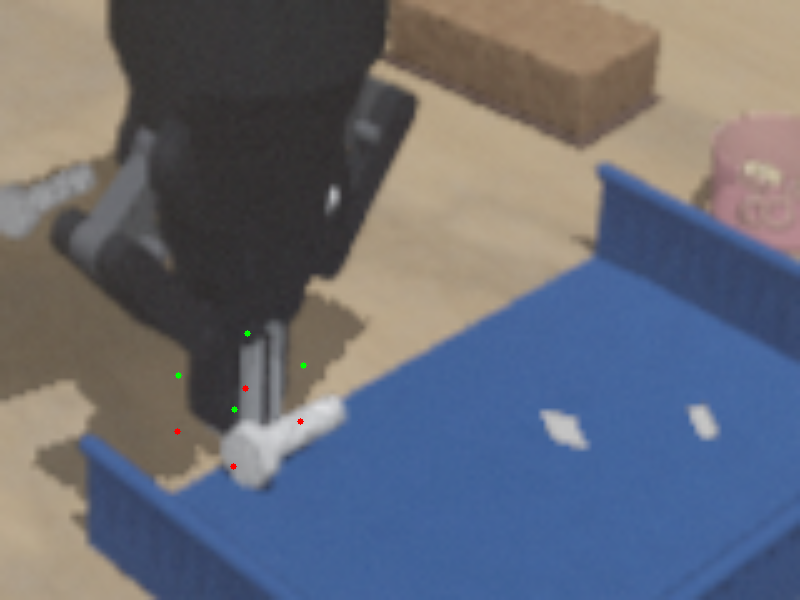

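>>> arm_command(increments=[[1,0.05,-0.2,0.01,0,0,0],[1,0.05,-0.2,0.01,0,0,0],[1,0.05,-0.2,0.01,0,0,0],[1,0.05,-0.2,0,0,0,0]])

```text
clock: 9.5
tool_pos: [525.9, -183.8, -16.6]
ee_rot: [0.701, -0.1, 0.699, 0.098]
ft_force: [-0.6, 0.4, -0.2]
width: 0.0
```

```bash
python3 look.py 16 side;python3 ov.py 16
```

```text
9.55 [ 526.08 -185.76  -16.77] F [ 1.01 -2.36  0.74] w -0.004606265779304187
x [ 0. -0. -1.] z [0.96 0.28 0.  ] yaw z 16.010494579214182
q [ 0.66  0.74 -0.58  1.93  0.65  0.66 -0.05]
turn rad [ 0.  0. -0.]
turn rad [-0.01  0.01  3.14]
```

View pics/z16.png

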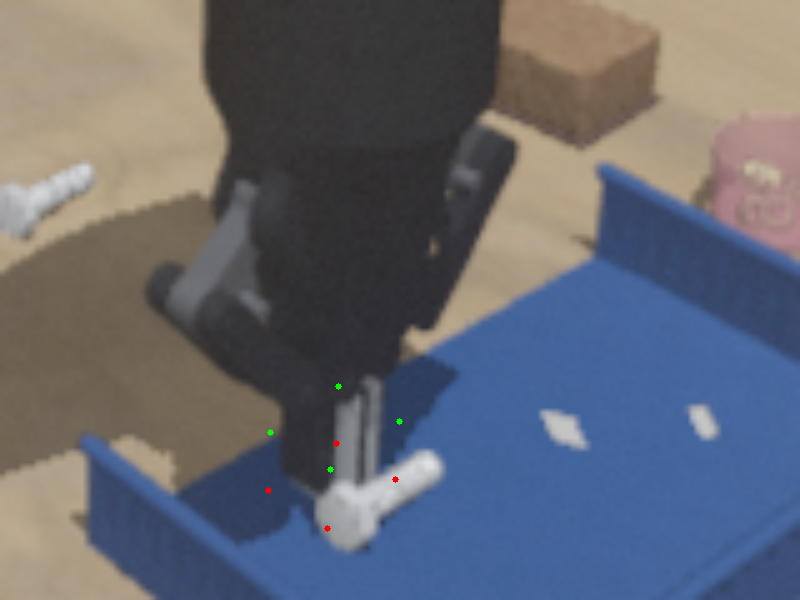

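>>> arm_command(increments=[[1,0.05,-0.2,-0.01,0,0,0],[1,0.05,-0.2,-0.01,0,0,0],[1,0.05,-0.2,0,0,0,0],[1,0,0,0,0,0,0],[1,-0.05,0.3,0.1,0,0,0],[1,-0.05,0.4,0.5,0,0,0],[1,0,0.3,0.7,0,0,0]])

```text
clock: 10.25
tool_pos: [525.0, -170.8, 32.3]
ee_rot: [0.699, -0.098, 0.701, 0.097]
ft_force: [1.1, 0.3, 0.1]
width: 0.002
```

```bash
python3 look.py 17 side
```

```text
10.3 [ 527.77 -168.12   37.02] F [1.67 2.75 3.28] w -0.0010353489316352446
x [ 0. -0. -1.] z [0.96 0.28 0.  ] yaw z 15.973637536923377
q [ 0.67  0.66 -0.65  1.9   0.57  0.76 -0.01]
turn rad [0. 0. 0.]
turn rad [ 0.01 -0.   -3.14]
```

View pics/side17.png

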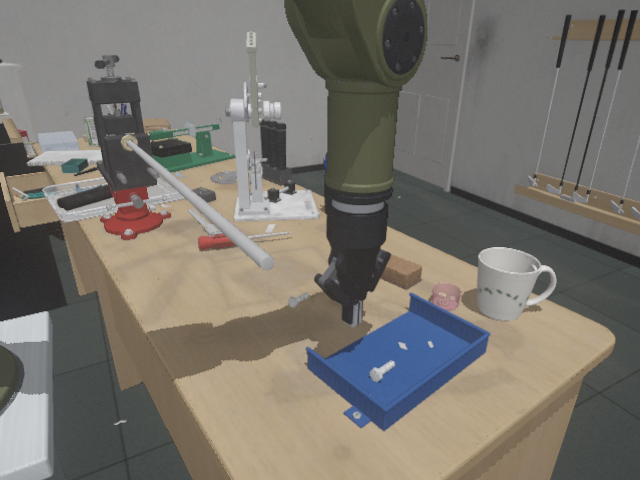

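>>> arm_command(increments=[[1,-0.05,0.6,0,0,0,0],[1,-0.1,0.9,0,0,0,0],[1,-0.1,0.9,0,0,0,0],[1,-0.1,0.9,0,0,0,0],[1,-0.1,0.8,0,0,0,0],[1,0,0.5,0,0,0,0],[1,0,0,-0.2,0,0,0]])

```text
clock: 11.0
tool_pos: [507.8, 31.3, 34.3]
ee_rot: [0.704, -0.102, 0.695, 0.1]
ft_force: [0.6, 0.4, -0.9]
width: 0.0
```

```bash
python3 st.py
```

```text
11.0 [507.79  31.32  34.34] F [ 0.59  0.4  -0.86] w 0.0002570695214787358
x [ 0.01  0.   -1.  ] z [0.96 0.28 0.01] yaw z 16.4090280747475
q [ 0.3   0.6  -0.61  2.03  0.56  0.67 -0.4 ]
turn rad [-0.    0.01 -0.01]
turn rad [-0.02 -0.    3.13]
```

>>> arm_command(increments=[[1,0.05,-0.05,-0.4,0,0.06,0],[1,0,0,-0.5,0,0,0],[1,0,0,-0.28,0,0,0],[1,0,0,-0.08,0,0,0],[1,0,0,0,0,0,0]])

```text
clock: 11.5
tool_pos: [507.9, 25.8, -21.7]
ee_rot: [0.699, -0.101, 0.7, 0.099]
ft_force: [0.3, 1.3, 0.8]
width: 0.0
```

```bash
python3 st.py
```

```text
11.5 [507.95  25.75 -21.71] F [0.26 1.32 0.76] w 0.00048373766414481
x [-0. -0. -1.] z [ 0.96  0.28 -0.  ] yaw z 16.32736216770443
q [ 0.24  0.69 -0.53  2.06  0.65  0.56 -0.47]
turn rad [ 0.   -0.   -0.01]
turn rad [0.   0.   3.14]
```

>>> arm_command(increments=[[1,0,0,0.07,0,0,0],[1,0.05,-0.2,0,0,0,0],[1,0.05,-0.2,0,0,0,0],[1,0.05,-0.2,0,0,0,0],[1,0.05,-0.2,0,0,0,0],[1,0.05,-0.2,0,0,0,0]])

```text
clock: 12.1
tool_pos: [520.0, -18.5, -16.9]
ee_rot: [0.701, -0.101, 0.7, 0.099]
ft_force: [-0.3, 0.6, 0.6]
width: 0.003
```

```bash
sed -i 's/o=(290,260);a=cv2.resize(im\[260:380,290:450\]/o=(250,230);a=cv2.resize(im[230:350,250:410]/' ov.py;python3 look.py 18 side;python3 ov.py 18
```

```text
12.15 [520.2  -20.58 -17.01] F [ 0.84 -1.98  1.06] w -0.0017256933809910065
x [ 0. -0. -1.] z [0.96 0.28 0.  ] yaw z 16.13350256783363
q [ 0.34  0.7  -0.55  2.03  0.65  0.59 -0.37]
turn rad [ 0.  0. -0.]
turn rad [-0.    0.01  3.14]
```

View pics/z18.png

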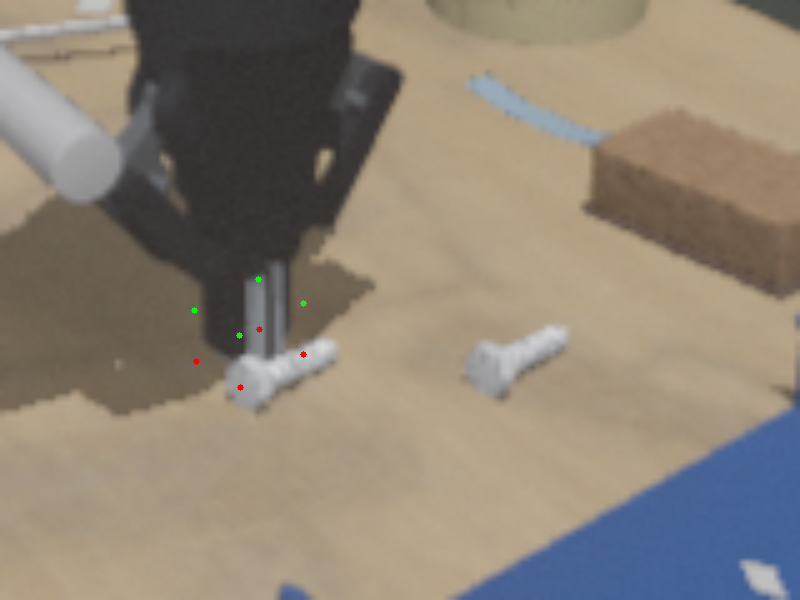

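>>> arm_command(increments=[[1,-0.03,0.1,-0.03,0,0,0],[1,0,0,-0.04,0,0,0],[1,0.05,-0.2,0,0,0,0],[1,0.05,-0.2,0,0,0,0],[1,0.05,-0.2,0,0,0,0]])

```text
clock: 12.65
tool_pos: [525.0, -40.4, -20.1]
ee_rot: [0.7, -0.101, 0.7, 0.099]
ft_force: [-0.2, 0.6, 0.3]
width: -0.001
```

```bash
python3 st.py|head -1
```

```text
12.65 [525.03 -40.38 -20.08] F [-0.21  0.64  0.26] w -0.0005702431232773672
```

>>> arm_command(increments=[[1,0.05,-0.2,0,0,0,0],[1,0.05,-0.2,0.01,0,0,0],[1,0.05,-0.2,0,0,0,0],[1,0.05,-0.2,0,0,0,0],[1,0.05,-0.2,0,0,0,0]])

```text
clock: 13.15
tool_pos: [535.9, -85.1, -19.7]
ee_rot: [0.7, -0.101, 0.7, 0.098]
ft_force: [-0.0, 0.2, 0.3]
width: 0.001
```

```bash
python3 look.py 19 side;python3 ov.py 19
```

```text
13.2 [536.16 -87.19 -19.88] F [ 0.44 -1.61 -0.32] w 0.0029876773717181664
x [ 0.   -0.01 -1.  ] z [ 0.96  0.28 -0.  ] yaw z 16.068997831303452
q [ 0.47  0.73 -0.56  1.97  0.65  0.63 -0.24]
turn rad [ 0.01  0.   -0.  ]
turn rad [-0.    0.01  3.14]
```

View pics/z19.png

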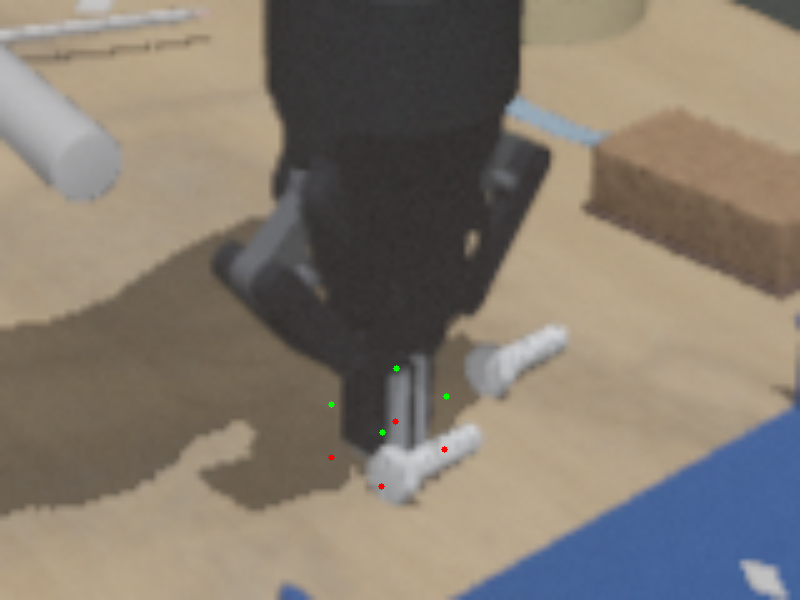

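>>> arm_command(increments=[[1,0.05,-0.2,0,0.04,0,0],[1,0.05,-0.2,0.01,0,0,0],[1,0.05,-0.2,0,0,0,0],[1,0.05,-0.2,0.01,0,0,0],[1,0.05,-0.2,0.02,0,0,0]])

```text
clock: 13.7
tool_pos: [546.8, -129.7, -18.2]
ee_rot: [0.701, -0.099, 0.7, 0.1]
ft_force: [-0.6, 0.2, 0.7]
width: -0.002
```

```bash
sed -i 's/o=(250,230);a=cv2.resize(im\[230:350,250:410\]/o=(290,260);a=cv2.resize(im[260:380,290:450]/' ov.py;python3 look.py 20 side;python3 ov.py 20
```

```text
13.75 [ 547.07 -131.74  -18.2 ] F [ 0.83 -0.85 -0.82] w 0.0016596137170576712
x [ 0.  0. -1.] z [0.96 0.28 0.  ] yaw z 16.018730564951497
q [ 0.56  0.75 -0.58  1.91  0.64  0.67 -0.14]
turn rad [-0.  0. -0.]
turn rad [-0.   -0.    3.14]
```

View pics/z20.png

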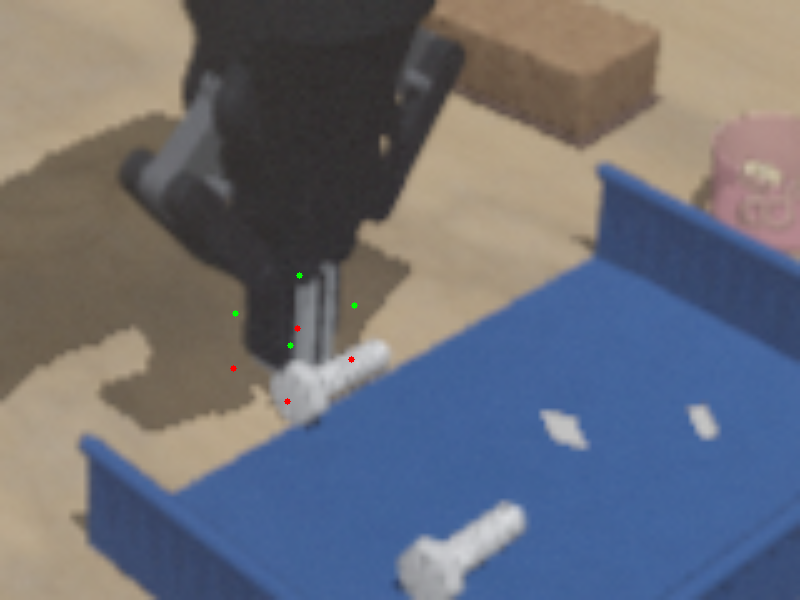

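>>> arm_command(increments=[[1,0.05,-0.2,0.01,0,0,0],[1,0.05,-0.2,0.01,0,0,0],[1,0.05,-0.2,0.01,0,0,0],[1,0.05,-0.2,0,0,0,0],[1,0.05,-0.2,0,0,0,0]])

```text
clock: 14.25
tool_pos: [557.9, -174.0, -16.7]
ee_rot: [0.701, -0.099, 0.7, 0.099]
ft_force: [-0.9, 0.5, 0.5]
width: -0.0
```

```bash
python3 look.py 21 side;python3 ov.py 21
```

```text
14.3 [ 558.07 -176.12  -16.82] F [-0.08 -1.54 -0.65] w 0.002227897907654072
x [ 0. -0. -1.] z [0.96 0.28 0.  ] yaw z 15.993107440970949
q [ 0.63  0.77 -0.6   1.85  0.64  0.72 -0.05]
turn rad [0. 0. 0.]
turn rad [ 0.   -0.   -3.14]
```

View pics/z21.png

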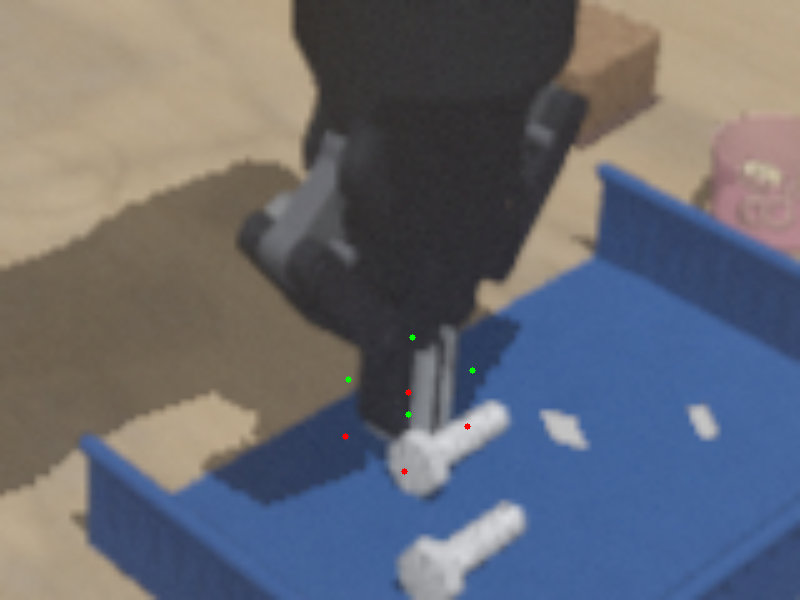

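>>> arm_command(increments=[[1,-0.05,0.3,0.05,0,0,0],[1,-0.05,0.3,0.5,0,0,0],[1,0,0.3,0.8,0,0,0],[1,0.1,0.6,0.2,0,0,0],[1,0.3,0.9,0,0,0,0],[1,0.3,0.9,0,0,0,0],[1,0.2,0.5,0,0,0,0],[1,0,0,0,0,0,0]])

```text
clock: 15.1
tool_pos: [587.1, -10.6, 48.6]
ee_rot: [0.701, -0.098, 0.7, 0.1]
ft_force: [-0.0, -0.9, -1.2]
width: -0.001
```

```bash
python3 look.py 22 side
```

```text
15.15 [586.46 -12.16  48.37] F [-0.87  1.09  0.67] w -0.0014855217658439398
x [-0.  0. -1.] z [0.96 0.28 0.  ] yaw z 16.041926118663646
q [ 0.38  0.69 -0.65  1.8   0.54  0.84 -0.25]
turn rad [-0. -0. -0.]
turn rad [ 0.   -0.    3.14]
```

View pics/side22.png

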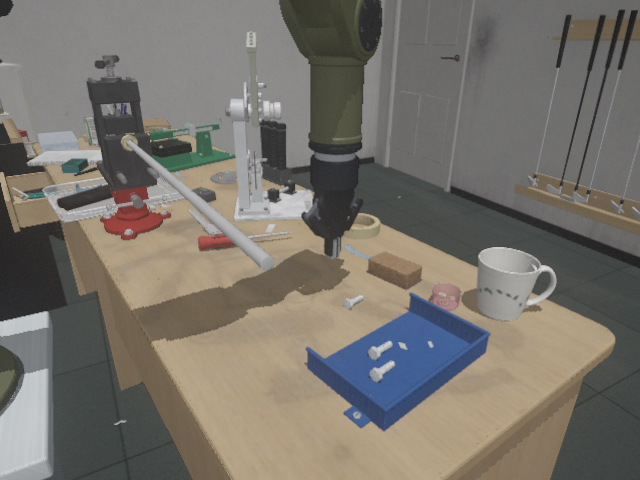

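>>> arm_command(increments=[[1,0,-0.1,-0.5,0,0,0],[1,0,-0.1,-0.6,0,0,0],[1,0,0,-0.35,0,0,0],[1,0,0,0,0,0,0]])

```text
clock: 15.55
tool_pos: [584.4, -22.2, -10.8]
ee_rot: [0.7, -0.098, 0.7, 0.099]
ft_force: [0.5, -0.7, -0.0]
width: -0.001
```

```bash
python3 st.py
```

```text
15.55 [584.37 -22.21 -10.82] F [ 0.54 -0.75 -0.04] w -0.0005893180149146696
x [-0.  0. -1.] z [ 0.96  0.28 -0.  ] yaw z 16.006483594706445
q [ 0.36  0.76 -0.59  1.85  0.61  0.73 -0.3 ]
turn rad [-0. -0. -0.]
turn rad [ 0.   -0.    3.14]
```

>>> arm_command(increments=[[1,0.05,0,-0.15,0,0,0],[1,0,0,-0.04,0,0,0],[1,0,0,0,0,0,0]])

```text
clock: 15.85
tool_pos: [586.8, -22.9, -17.8]
ee_rot: [0.7, -0.098, 0.7, 0.098]
ft_force: [0.3, -0.1, -0.2]
width: -0.001
```

```bash
sed -i 's/o=(290,260);a=cv2.resize(im\[260:380,290:450\]/o=(290,230);a=cv2.resize(im[230:350,290:450]/' ov.py;python3 look.py 23 side;python3 ov.py 23
```

```text
15.9 [586.94 -22.86 -17.59] F [-0.76  0.89  0.16] w 0.003059937875616029
x [ 0.  0. -1.] z [0.96 0.27 0.  ] yaw z 15.932700317925574
q [ 0.35  0.77 -0.58  1.84  0.62  0.72 -0.31]
turn rad [-0.  0.  0.]
turn rad [ 0.    0.   -3.14]
```

View pics/z23.png

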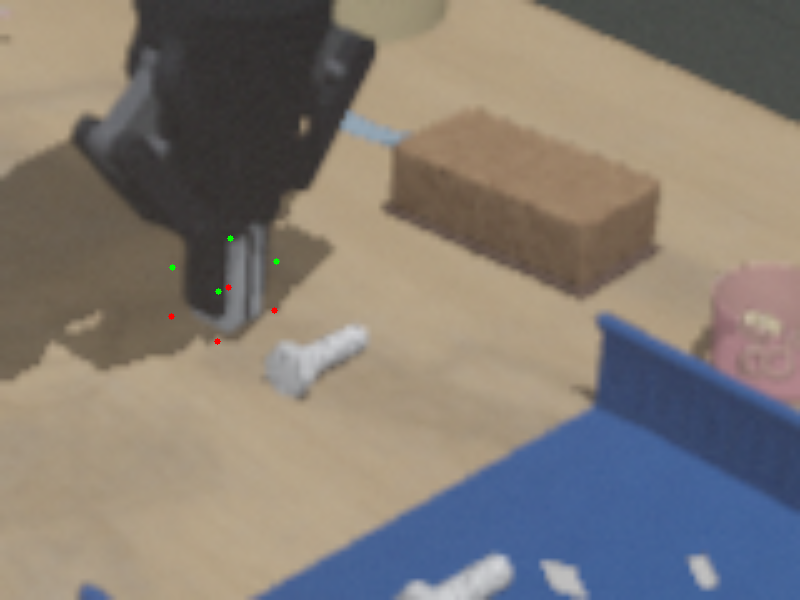

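>>> arm_command(increments=[[1,0,0,-0.05,0,0,0],[1,0.05,-0.2,0,0,0,0],[1,0.05,-0.2,0,0,0,0],[1,0.05,-0.2,0,0,0,0]])

```text
clock: 16.3
tool_pos: [594.2, -47.2, -18.2]
ee_rot: [0.701, -0.099, 0.699, 0.099]
ft_force: [-0.9, -0.5, 0.8]
width: -0.0
```

```bash
python3 look.py 24 side;python3 ov.py 24
```

```text
16.35 [594.47 -49.62 -18.43] F [ 1.6  -1.25 -1.15] w -0.0004694110107059342
x [ 0. -0. -1.] z [0.96 0.27 0.  ] yaw z 15.927163593541065
q [ 0.39  0.78 -0.58  1.82  0.62  0.73 -0.26]
turn rad [0. 0. 0.]
turn rad [ 0.   -0.   -3.14]
```

View pics/z24.png

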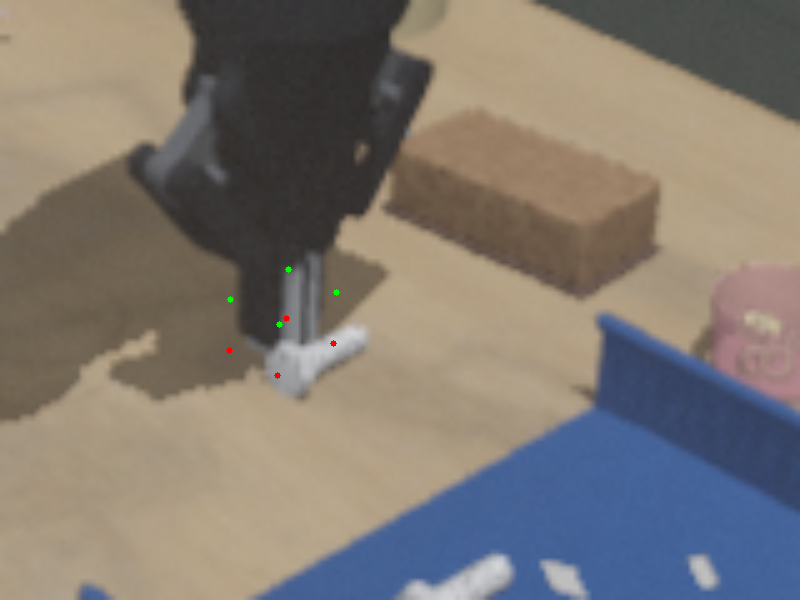

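>>> arm_command(increments=[[1,0.05,-0.2,-0.03,0,0,0],[1,0.05,-0.2,-0.01,0,0,0],[1,0.05,-0.2,0,0,0,0],[1,0.05,-0.2,0,0,0,0]])

```text
clock: 16.75
tool_pos: [603.0, -84.2, -20.1]
ee_rot: [0.701, -0.098, 0.699, 0.097]
ft_force: [0.1, 0.7, 0.4]
width: 0.0
```

```bash
python3 look.py 25 side;python3 ov.py 25
```

```text
16.8 [603.35 -86.47 -20.22] F [-0.05 -2.26  0.38] w -0.0005270748044731195
x [ 0. -0. -1.] z [0.96 0.27 0.  ] yaw z 15.78819157022069
q [ 0.45  0.8  -0.59  1.79  0.63  0.75 -0.19]
turn rad [0. 0. 0.]
turn rad [ 0.   -0.   -3.14]
```

View pics/z25.png

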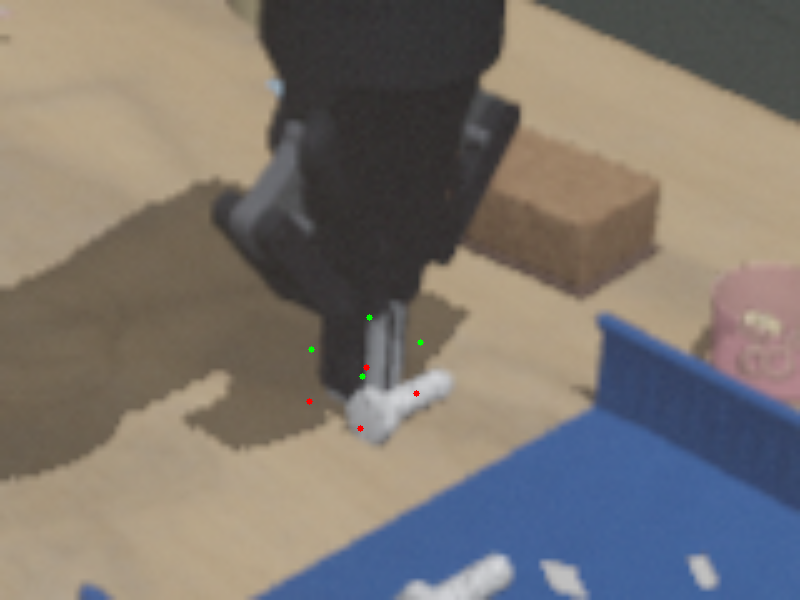

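>>> arm_command(increments=[[1,0.05,-0.2,0,0,0,0],[1,0.05,-0.2,0.01,0,0,0],[1,0.05,-0.2,0.02,0,0,0],[1,0.05,-0.2,0.02,0,0,0]])

```text
clock: 17.2
tool_pos: [611.7, -120.3, -18.2]
ee_rot: [0.701, -0.098, 0.7, 0.097]
ft_force: [-0.9, -0.3, 0.6]
width: -0.001
```

```bash
python3 st.py|head -1
```

```text
17.2 [ 611.69 -120.25  -18.25] F [-0.87 -0.26  0.6 ] w -0.0014877856070846082
```

>>> arm_command(increments=[[1,0.05,-0.2,0.01,0,0,0],[1,0.05,-0.2,0.01,0,0,0],[1,0.05,-0.2,0.01,0,0,0],[1,0.05,-0.2,0,0,0,0],[1,0.05,-0.2,0,0,0,0]])

```text
clock: 17.7
tool_pos: [622.6, -164.2, -16.8]
ee_rot: [0.701, -0.098, 0.7, 0.097]
ft_force: [-0.4, 0.3, 0.2]
width: 0.003
```

```bash
sed -i 's/o=(290,230);a=cv2.resize(im\[230:350,290:450\]/o=(330,260);a=cv2.resize(im[260:380,330:490]/' ov.py;python3 look.py 26 side;python3 ov.py 26
```

```text
17.75 [ 622.82 -166.49  -16.91] F [ 0.67 -1.83  0.37] w 0.0005824708724479165
x [ 0. -0. -1.] z [0.96 0.27 0.  ] yaw z 15.720423241022775
q [ 0.57  0.83 -0.61  1.68  0.62  0.82 -0.05]
turn rad [0. 0. 0.]
turn rad [ 0.   -0.   -3.14]
```

View pics/z26.png

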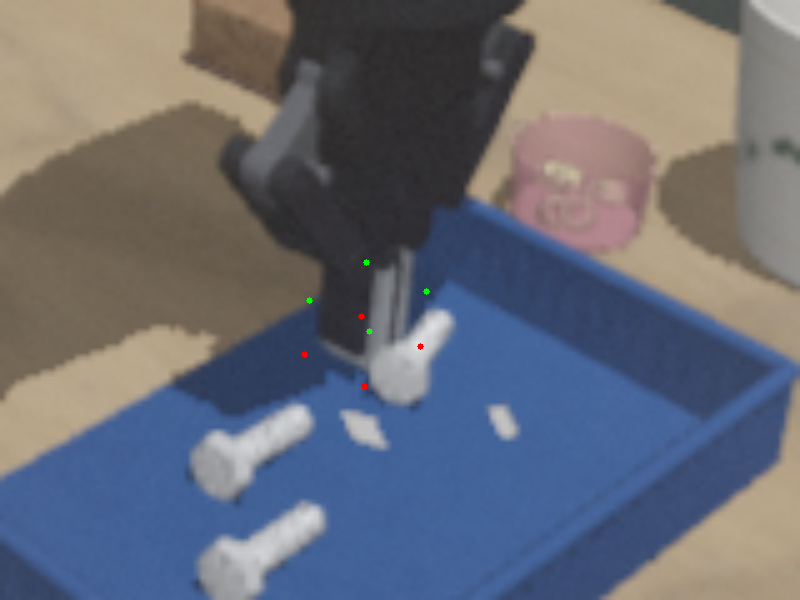

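>>> arm_command(increments=[[1,-0.05,0.3,0.05,0,0,0],[1,-0.05,0.3,0.5,0,0,0],[1,0,0.4,0.8,0,0,0],[1,0,0.9,0.2,0,0,0],[1,0,0.9,0,0,0,0],[1,0,0,0,0,0,0]])

```text
clock: 18.35
tool_pos: [617.0, -42.6, 53.5]
ee_rot: [0.702, -0.098, 0.698, 0.098]
ft_force: [0.9, 0.7, 0.1]
width: -0.001
```

```bash
python3 look.py 27 side top;python3 - <<'E'
from h import *
im=np.load("side27.npz")["im"];cv2.imwrite("pics/z27.png",cv2.resize(im[270:430,295:495],None,fx=4,fy=3.75)[:,:,::-1])
a=cv2.resize(im[260:380,330:490],None,fx=5,fy=5,interpolation=cv2.INTER_CUBIC)
for x,y in((-107,70),(107,70),(107,48),(-107,48)):
    pass
u=np.array([.979,.206,0]);v=np.array([-.206,.979,0]);O=np.array([563.5,-147,0])
for lx in range(-100,101,10):
    p=proj("side",O+lx*u);cv2.circle(a,(int((p[0]-330+.5)*5),int((p[1]-260+.5)*5)),2,(255,0,0),-1)
cv2.imwrite("pics/z27.png",a[:,:,::-1])
E
```

```text
18.45 [616.94 -48.56  52.41] F [-0.09 -0.03  0.14] w 0.0025672048985752186
x [ 0. -0. -1.] z [0.96 0.27 0.  ] yaw z 15.632341129361864
q [ 0.42  0.72 -0.65  1.71  0.54  0.9  -0.18]
turn rad [0.   0.   0.01]
turn rad [ 0.01 -0.   -3.14]
```

View pics/z27.png

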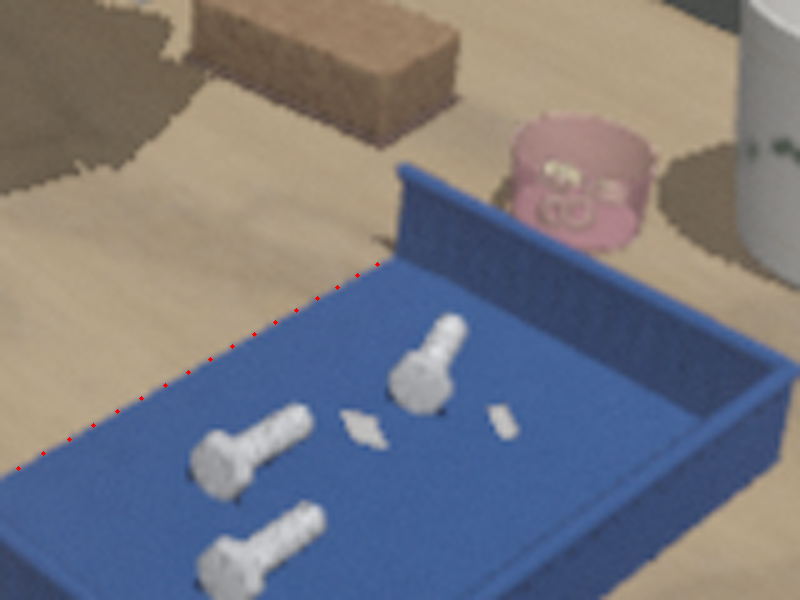

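View pics/top27.png

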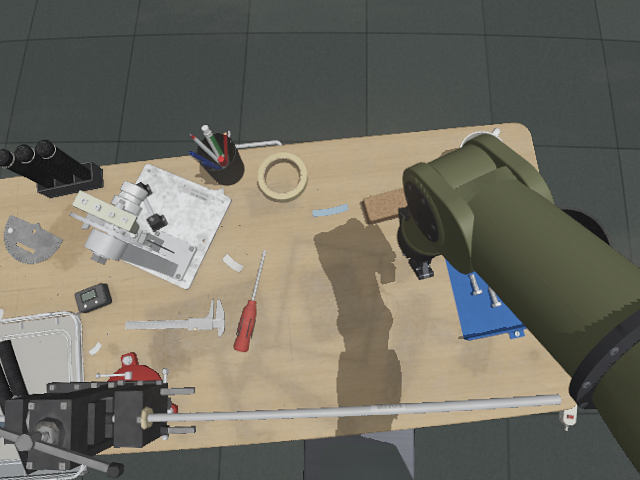

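Run:
```python
from h import *
u=np.array([.979,.206,0]);v=np.array([-.206,.979,0]);O=np.array([563.5,-147,0])
for n,p,z in(("h0",(413,390),10),("t0",(456,322),7),("h1",(212,470),10),("t1",(303,415),7),("h2",(222,575),10),("t2",(316,515),7)):
    P=onz("side",(330+p[0]/5-.5,260+p[1]/5-.5),z);print(n,P,"lx",(P-O)@u,"inside mouth by",-(P-O)@v)
```

```text
h0 [ 618.82297503 -194.32514476   10.        ] lx 44.41221273674739 inside mouth by 57.727849581356296
t0 [ 655.7371116  -170.82546016    7.        ] lx 85.39208746899259 inside mouth by 42.32597048308102
h1 [ 545.64698838 -196.08150993   10.        ] lx -27.588889425032644 inside mouth by 44.37307782253812
t1 [ 585.59174401 -185.4004183     7.        ] lx 13.717331220671298 inside mouth by 42.144908781668605
h2 [ 523.58049771 -232.13911439   10.        ] lx -56.61985030383189 inside mouth by 75.12777551613422
t2 [ 562.15201969 -222.22545909    7.        ] lx -16.816117296113827 inside mouth by 73.36804050919719
```

>>> arm_command(increments=[[1,0,0,0.5,0,0,0],[1,0,0,0.9,0,0,0],[1,0,0,0.9,0,0,0],[1,0,0,0.5,0,0,0],[1,0,0,0,0,0,0]])

```text
clock: 18.95
tool_pos: [613.4, -52.2, 169.1]
ee_rot: [0.7, -0.097, 0.701, 0.093]
ft_force: [-0.4, -0.4, 0.2]
width: -0.003
```

```bash
python3 look.py 28 side
python3 - <<'E'
from h import *
a=np.load("side0.npz");b=np.load("side28.npz")
for n,(x0,y0,x1,y1) in {"block":(362,250,425,290),"pot":(428,283,464,312),"sd":(195,228,292,252),"cal":(185,205,235,240),"tray":(305,295,490,425)}.items():
    d=np.abs(a["im"][y0:y1,x0:x1].astype(int)-b["im"][y0:y1,x0:x1]).max(2);print(n,(d>40).mean().round(4))
E
```

```text
19.0 [612.86 -52.54 167.76] F [0.13 0.34 0.  ] w -0.000963259445509766
x [-0.   -0.01 -1.  ] z [ 0.96  0.27 -0.  ] yaw z 15.455909854983016
q [ 0.47  0.6  -0.72  1.58  0.43  1.13 -0.09]
turn rad [ 0.01 -0.    0.01]
turn rad [-0.   -0.01 -3.13]
block 0.0071
pot 0.0
sd 0.0
cal 0.0
tray 0.0342
```

View pics/side28.png

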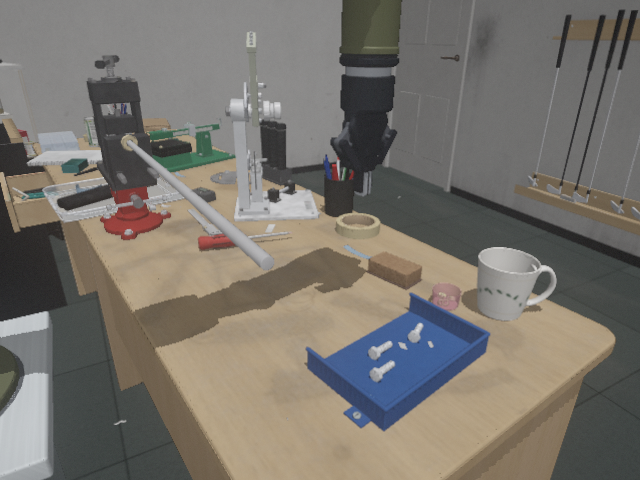

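The side view shows the bolts in the tray at about (416,332), (380,350) and (383,371). The block, pot, screwdriver and caliper haven't moved, and the arm is clear, so I'm handing in.

```bash
python3 -c "
from plant import job_done;print(job_done())"
```

```text
the job is handed in; nothing more can be done
None
```

I swept all three bolts through the tray's open side with the fingers shut, in the order bolt_2, bolt_1, bolt_0, and handed the job in at about 19 s of the 48 s allowed.

**Bolts:** measured in the side view, every bolt end lies at least 42 mm past the mouth line. bolt_0 turned slightly during its stroke. That measurement uses one camera with assumed heights, because the arm blocked the top view.

**Other objects:** comparing the first and last side pictures shows no movement of the pot, screwdriver or caliper. The block region differed in 0.7% of its pixels and looks unmoved, so I put that down to the arm's shadow.

**What disagreed:**
- **Reported height:** the reported tool height reads about 22 mm too low. Both cameras showed the fingertips higher than reported, and the fingers met the bench at a reported -21.7 mm with about 11 N. I worked from that contact height and kept the tips about 2–3 mm up while pushing.
- **Too high at one point:** at the start of the bolt_1 stroke the tips had drifted to about 4.7 mm. I backed off, lowered them and carried on. The pictures showed the bolt sliding flat, and the wrist force readings stayed within a few newtons.

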